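# Make up a lid kit: coasters racked and locked, lid knobs scooped into the tub

### The arm

A 6-joint arm with a two-finger parallel gripper is mounted at the origin on the work surface. World frame = base frame: x ahead of the robot, y to its left, z up, the work surface at z = 0. Lengths are in mm, angles in degrees, forces in N, time in s.
With the tool pointing down it reaches from about 350 to 850 mm from the base axis. Payload 8.1 kg.
Tool frame: the origin (TCP) lies on the centre line of the jaws, within the pads' length; the fingertips stand 14 mm ahead of it and the grasp point (between the pads) lies 5 mm behind it; z points along the fingers, y is the line along which they close (so a half turn about z gives the same grasp; the last joint's range is limited). The gripper opens to 85 mm and grips with 20 to 120 N. Pads are 22 mm wide; open, the fingers measure 114 mm over their backs; the gripper's body (76 mm by 85 mm) begins 54 mm behind the grasp point. The pads swing forward as they close: fully open they stand 13 mm farther back than shut.
Start: joints at [64.779, 7.471, 85.268, -0, 87.261, -4.893], TCP at [208.421, 562.642, 245.292] pointing down, gripper open.
Joint ranges: [-169.43, 169.43], [-51.17, 129.36], [1.28, 143.12], [-76.62, 256.62], [0, 156.53], [-152.29, 152.29]. Speed limits (degrees/s): [136.94, 136.94, 159.86, 180, 180, 180].

### API

Orientations are given as [roll, pitch, yaw] about the fixed x, y, z axes, in that order (R = Rz(yaw) Ry(pitch) Rx(roll)).
In Python, from bench import sense, snapshot, camera_info, hand_in gives the robot as it stands. The module is installed in compiled form; this text tells all that it offers.
- The arm moves only by the tool apply_moves, never from a script. Its argument "deltas" is a list of rows, each a list of 7 numbers: the shift along the tool's x, y, z scaled (see below), then the turn, a rotation vector about the tool's x, y, z scaled (see below), then the opening, from 0 (shut) to 1 (fully open). In form: [[dx, dy, dz, ax, ay, az, claw], ...]. A call has 1 to 8 rows; each row shifts and turns the commanded pose from where the row before left it, along the tool's axes as they then stand; what a row does not reach is not made up. The controller multiplies each number of a shift by 0.03 m and each number of a turn by 0.08 rad. A row lasts 1/8 s, in which the tool goes at most 62.5 mm and 10.7 degrees, less where a joint would pass 70% of its speed; a pose out of reach is approached as far as the arm can. A call with a number of a shift or a turn outside -1 to 1 is refused whole. A call with a gripper value outside its range is refused whole. The fingers move at their own pace and stop on an object; "grip_force" is the grip in N (left out, the last holds). Time passes only in rows, so rows that do not move let the fingers close. It gives the time, the measured TCP pose, the force, the opening and the grip force at its end, in the units of the state.
- sense(): the state, without advancing time (a new reading comes with each control period).
- snapshot(name): name is "scene" or "top" or "wrist"; returns the picture (384x512x3 uint8, red, green, blue); there is no depth.
- camera_info(name): a dict with "vertical_fov" (degrees; the focal length in pixels is half the picture's height over the tangent of half this angle, whatever the lens; pixels are square), "cx", "cy" (the principal point, pixels), "origin" and "rotation" of the camera in the world; the wrist camera has in their place "tool_from_camera" (4x4, takes a point from camera to tool coordinates, whose origin is the TCP and whose axes are the flange's). Camera axes: x right, y up, looking along -z (the intrinsics and any distortion apply to the point x, -y, -z); pixel columns grow to the right and rows downward; lengths in mm; the calibration is good to about 2 mm. A picture is of the moment at which its call begins: read the wrist's pose just before it. camera_info takes no time and is no camera call.
- hand_in(): hands the job in; it is judged then, once.
The state is a dict: "time": time; "joint_pos": joint angles; "qd": joint speeds; "joint_efforts": joint torques, N m; "tool_pos": TCP position; "tcp_rot": TCP orientation; "ft_force": force on the tool from outside, world axes, zero at the start; "wrist_torque": the same for the moment, N m; "finger_gap": finger opening in mm; "grip_force": force on a finger pad.
Only numpy, scipy, OpenCV 4.12 (cv2) and the standard library are available. Lean on these libraries where they do the work, as an engineer would, in place of code of your own. Each camera call takes 0.05 s, during which the arm holds its last target. There are 200 camera calls.

### The job

Make up the kit: stand every coaster from the leaning stand on edge in a slot of the rack, fully down and one to a slot, and once they are all in, swing the rack's keeper bar fully shut over them. Also use the scoop to move every wooden knob from the tray into the round tub (the knobs in the tray are freshly oiled, so do not touch them there with the fingers; one spilled elsewhere may be picked up), leaving the tub upright, and lay the scoop back level on its cork pad. Do not knock over or push about the lidded jar or the spare cup.

Things in the scene. Friction and masses are not known exactly. Their poses are not given: they have to be found in the camera images.
- tray: fixed plywood trough with the knobs. Inside 260 long (x) x 82 wide (y); floor and walls 6 thick, wall tops 58 above the table (82 at the -x end). At the -x end the floor turns up at 45 degrees, from x = -90 to x = -130, 46 above the table; from x = +22 to the +x end it rises gently (7 degrees), so knobs roll back. Origin: centre of its underside. Knobs start between x = -90 and +20
- knob0: dark wooden lid knob, a round-ended stub 24 in diameter and 32 long (along its y), 14 g; origin at its middle. Between 3 and 5 are present
- knob1: dark wooden lid knob, a round-ended stub 24 in diameter and 32 long (along its y), 14 g; origin at its middle. Between 3 and 5 are present
- knob2: dark wooden lid knob, a round-ended stub 24 in diameter and 32 long (along its y), 14 g; origin at its middle. Between 3 and 5 are present
- knob3: dark wooden lid knob, a round-ended stub 24 in diameter and 32 long (along its y), 14 g; origin at its middle. Between 3 and 5 are present
- knob4: dark wooden lid knob, a round-ended stub 24 in diameter and 32 long (along its y), 14 g; origin at its middle. Between 3 and 5 are present
- scoop: loose aluminium scoop with wooden grip, 160 g. Pan 80 long (x) x 74 wide (y), floor 2.5 thick, side and back walls 2 to 3 thick, 32 high, sides slanting down to the open front lip (-x side); 4 mm spare each side in the tray. Grip: upright block 32 (x) x 14 (y), middle at x = +24, y = 0, from z = 30 to 106; pinch it along y from above. Origin: centre of the pan's underside; z up
- pad: thin flat cork pad on the table, 130 x 110, where the scoop starts and belongs; origin at its centre, at table height
- tub: loose round bamboo tub, 300 g, height 72, outer radius 62 at the rim and 50 at the foot, wall 5, floor 6. Origin: centre of its underside
- rack: fixed plywood rack, base 8 thick, 100 wide (y), from x = -120 to +180; origin at table height under the middle slot. Slots run along y at x = -62, 0, +62, each 14 wide between two fins 6 thick, 90 long, tops 42 above the table; slot floor 8 above it. Steel forks carry the keeper bar: hinge fork at x = +130 (116 high, 36 wide), rest fork at x = -98 (106 high)
- slot0 (a point): middle of the floor of slot 0 (x = -62 mm in the rack), axes as the rack's: x across the slot, y along it
- slot1 (a point): middle of the floor of slot 1 (x = 0 mm in the rack), axes as the rack's: x across the slot, y along it
- slot2 (a point): middle of the floor of slot 2 (x = 62 mm in the rack), axes as the rack's: x across the slot, y along it
- bar (a joint): keeper bar hinge, rad: 0 = shut, level above the slots (bar underside 99 above the table, 11 above a seated coaster); about 1.6 = upright, up to 2.2 = leaning back to the rack's +x side. Stiff hinge, stays where it is left (about 1 N at the tip moves it)
- bar_hinge (a point): the keeper bar's axis (along the rack's y), 104 above the table
- bar_tip (a point): free end of the keeper bar, on its centre line, 232 from the hinge axis. The bar is 14 wide (rack y) and 10 thick; when shut it points to the rack's -x side
- stand: fixed stand with three ledges 70 apart in x, on each of which a coaster may lean; board 235 x 100 x 8; origin at the centre of its underside. Each ledge has a leaning back fin 6 thick, reaching 49 up the coaster's underside, and a foot stop 10 high
- coaster0: square bamboo coaster 80 x 80 x 9 thick, 45 g; origin at its middle, x = face normal, y = level edge, z = other edge. Starts leaning 0.5 rad from upright, top towards the stand's -x side; its upper 31 mm stand clear of the fin, to be pinched across the thickness. Open no more than about 45 mm near its neighbours. Two or three are present
- coaster1: square bamboo coaster 80 x 80 x 9 thick, 45 g; origin at its middle, x = face normal, y = level edge, z = other edge. Starts leaning 0.5 rad from upright, top towards the stand's -x side; its upper 31 mm stand clear of the fin, to be pinched across the thickness. Open no more than about 45 mm near its neighbours. Two or three are present
- coaster2: square bamboo coaster 80 x 80 x 9 thick, 45 g; origin at its middle, x = face normal, y = level edge, z = other edge. Starts leaning 0.5 rad from upright, top towards the stand's -x side; its upper 31 mm stand clear of the fin, to be pinched across the thickness. Open no more than about 45 mm near its neighbours. Two or three are present
- jar: bystander: round wooden jar with steel lid, radius 34, height 85, origin under its centre; it and the tub may swap places
- cup: bystander: bamboo cup, radius 36, height 95, origin under its centre
There are look-alikes about, which are no part of the job. What is shaped like the scoop but green is not meant.

How it is judged (in metres and radians):
On the way, in this order (a step that is already met when the one before it is completed fails the run):
1. every coaster stands on edge, fully down in a slot of the rack, while the keeper bar is still open ((x of coaster0 in the frame of slot0 between -0.009 and 0.009 m or x of coaster0 in the frame of slot1 between -0.009 and 0.009 m or x of coaster0 in the frame of slot2 between -0.009 and 0.009 m) and y of coaster0 in the frame of slot0 between -0.025 and 0.025 m and z of coaster0 in the frame of slot0 between 0.034 and 0.048 m and angle between the x axis of each of coaster0, coaster1, coaster2 and the x axis of rack, either way round below 0.25 rad and linear speed of each of coaster0, coaster1, coaster2 below 0.03 m/s and (x of coaster1 in the frame of slot0 between -0.009 and 0.009 m or x of coaster1 in the frame of slot1 between -0.009 and 0.009 m or x of coaster1 in the frame of slot2 between -0.009 and 0.009 m) and y of coaster1 in the frame of slot0 between -0.025 and 0.025 m and z of coaster1 in the frame of slot0 between 0.034 and 0.048 m and (x of coaster2 in the frame of slot0 between -0.009 and 0.009 m or x of coaster2 in the frame of slot1 between -0.009 and 0.009 m or x of coaster2 in the frame of slot2 between -0.009 and 0.009 m) and y of coaster2 in the frame of slot0 between -0.025 and 0.025 m and z of coaster2 in the frame of slot0 between 0.034 and 0.048 m and value of joint bar above 0.8 rad), for 0.2 s.
2. the keeper bar is swung shut over the racked coasters ((x of coaster0 in the frame of slot0 between -0.009 and 0.009 m or x of coaster0 in the frame of slot1 between -0.009 and 0.009 m or x of coaster0 in the frame of slot2 between -0.009 and 0.009 m) and y of coaster0 in the frame of slot0 between -0.025 and 0.025 m and z of coaster0 in the frame of slot0 between 0.034 and 0.048 m and angle between the x axis of each of coaster0, coaster1, coaster2 and the x axis of rack, either way round below 0.25 rad and linear speed of each of coaster0, coaster1, coaster2 below 0.03 m/s and (x of coaster1 in the frame of slot0 between -0.009 and 0.009 m or x of coaster1 in the frame of slot1 between -0.009 and 0.009 m or x of coaster1 in the frame of slot2 between -0.009 and 0.009 m) and y of coaster1 in the frame of slot0 between -0.025 and 0.025 m and z of coaster1 in the frame of slot0 between 0.034 and 0.048 m and (x of coaster2 in the frame of slot0 between -0.009 and 0.009 m or x of coaster2 in the frame of slot1 between -0.009 and 0.009 m or x of coaster2 in the frame of slot2 between -0.009 and 0.009 m) and y of coaster2 in the frame of slot0 between -0.025 and 0.025 m and z of coaster2 in the frame of slot0 between 0.034 and 0.048 m and value of joint bar below 0.06 rad), for 0.2 s.
At the end, for the whole second after the job is handed in: Coasters on edge, fully down in slots (9 mm across, 25 mm along, 0.25 rad); bar below 0.06 rad; every knob at rest in the upright tub; scoop level on the table, origin within 45 mm of the pad centre (all of step 2 and horizontal distance between each of knob0, knob1, knob2, knob3, knob4 and tub below 0.056 m and z of knob0 in the frame of tub between 0.005 and 0.078 m and linear speed of each of knob0, knob1, knob2, knob3, knob4 below 0.05 m/s and z of knob1 in the frame of tub between 0.005 and 0.078 m and z of knob2 in the frame of tub between 0.005 and 0.078 m and z of knob3 in the frame of tub between 0.005 and 0.078 m and z of knob4 in the frame of tub between 0.005 and 0.078 m and angle between tub's own z axis and vertical below 0.1 rad and horizontal distance between scoop and pad below 0.045 m and angle between scoop's own z axis and vertical below 0.12 rad and height (world z) of scoop below 0.012 m and linear speed of scoop below 0.03 m/s); the robot touches nothing.
It fails at once if the jar or the cup is pushed about (5 cm) or knocked over (distance of any of jar, cup from where it was at the start of the episode above 0.05 m or angle between any of jar, cup's own z axis and vertical above 0.5 rad).
It fails at once if a knob in the tray is touched with the fingers ((contact force between the fingers and knob0 above 1 N and x of knob0 in the frame of tray between -0.133 and 0.133 m and y of knob0 in the frame of tray between -0.047 and 0.047 m and z of knob0 in the frame of tray below 0.06 m) or (contact force between the fingers and knob1 above 1 N and x of knob1 in the frame of tray between -0.133 and 0.133 m and y of knob1 in the frame of tray between -0.047 and 0.047 m and z of knob1 in the frame of tray below 0.06 m) or (contact force between the fingers and knob2 above 1 N and x of knob2 in the frame of tray between -0.133 and 0.133 m and y of knob2 in the frame of tray between -0.047 and 0.047 m and z of knob2 in the frame of tray below 0.06 m) or (contact force between the fingers and knob3 above 1 N and x of knob3 in the frame of tray between -0.133 and 0.133 m and y of knob3 in the frame of tray between -0.047 and 0.047 m and z of knob3 in the frame of tray below 0.06 m) or (contact force between the fingers and knob4 above 1 N and x of knob4 in the frame of tray between -0.133 and 0.133 m and y of knob4 in the frame of tray between -0.047 and 0.047 m and z of knob4 in the frame of tray below 0.06 m)).
Of knob0, knob1, knob2, knob3, knob4 only 3 to 5 are there at a start; the rules pass over those that are not, and their reading is None.
Of coaster0, coaster1, coaster2 only 2 to 3 are there at a start; the rules pass over those that are not, and their reading is None.
At some moment in a run one of tub may be knocked a few centimetres aside while the robot is not near it.
It also fails if it takes over 210 s, if anything falls off the work surface, if the arm or the gripper's body presses on something with over 40 N, if the wrist force passes 120 N, or if a joint passes its speed limit or range.

## Working session

There is one attempt and no reset: what is moved stays moved. The work goes in short steps, Python scripts to look and compute and a tool call to move; the robot and the scene stay as the last step left them, time stands still between calls to the robot, and variables do not carry over. Pictures are saved under pics/ and viewed, at most 14 in all, crops included, and the job is handed in when it is done.

Besides the shell and the picture viewer there is one more tool, called as a command line: name --pt "numbers of a row" for each row, then --argument value for the rest. apply_moves: Moves the arm, as the interface text tells. Its arguments: {"type":"object","properties":{"deltas":{"type":"array"},"grip_force":{"type":"number"}},"required":["deltas"]}

```bash
mkdir -p pics; python3 - <<'E'
from bench import sense, snapshot, camera_info
import cv2
for n in("scene","top","wrist"):
    im=snapshot(n); cv2.imwrite(f"pics/{n}0.png",im[:,:,::-1]); print(n,camera_info(n))
    print(im.shape)
    if n!="wrist": cv2.imwrite(f"pics/{n}0b.png",cv2.resize(im[:,:,::-1],(800,600),interpolation=cv2.INTER_CUBIC))
print(sense())
E
```

```text
scene {'vertical_fov': 49.45054535878724, 'cx': 259.7551807993735, 'cy': 191.95394294320778, 'origin': array([1076.49298094, -150.72371111, 1001.50964881]), 'rotation': array([31.52853886,  0.42456014, 78.7607267 ])}
(384, 512, 3)
top {'vertical_fov': 47.27015026027398, 'cx': 254.74212490223837, 'cy': 185.09483267229058, 'origin': array([ 357.94830628,  -68.07062514, 1520.24157592]), 'rotation': array([  7.03201011,   0.46400211, -89.65398213])}
(384, 512, 3)
wrist {'vertical_fov': 71.52052452465182, 'cx': 257.29395177905815, 'cy': 191.81504134187372, 'tool_from_camera': array([[ 9.62846355e-04,  9.59190625e-01,  2.82758586e-01,
         7.23369536e+01],
       [ 9.99999319e-01, -7.37055880e-04, -9.04901294e-04,
        -8.10817922e-01],
       [-6.59563959e-04,  2.82759264e-01, -9.59190681e-01,
        -1.29604336e+02],
       [ 0.00000000e+00,  0.00000000e+00,  0.00000000e+00,
         1.00000000e+00]])}
(384, 512, 3)
{'time': 0.15, 'joint_pos': array([ 6.47791372e+01,  7.50710990e+00,  8.53143255e+01, -1.04566863e-03,
        8.72606566e+01, -4.89324627e+00]), 'qd': array([ 0.031968  , -0.0729983 , -0.20793338,  0.03183585, -0.0550315 ,
        0.00846326]), 'joint_efforts': array([-6.29165652e-05, -5.70066655e+01, -5.01158881e+01, -2.15798618e-04,
        9.70425666e-03, -2.28118444e-05]), 'tool_pos': array([208.25118643, 562.28045728, 244.4710989 ]), 'tcp_rot': array([-1.79918118e+02, -5.96180682e-03,  1.59672430e+02]), 'ft_force': array([ 0.28851639,  0.50910494, -0.4454308 ]), 'wrist_torque': array([-0.01149298, -0.03403222, -0.01984107]), 'grip_force': 0.0, 'finger_gap': 85.08879929761139}
```

View pics/top0b.png

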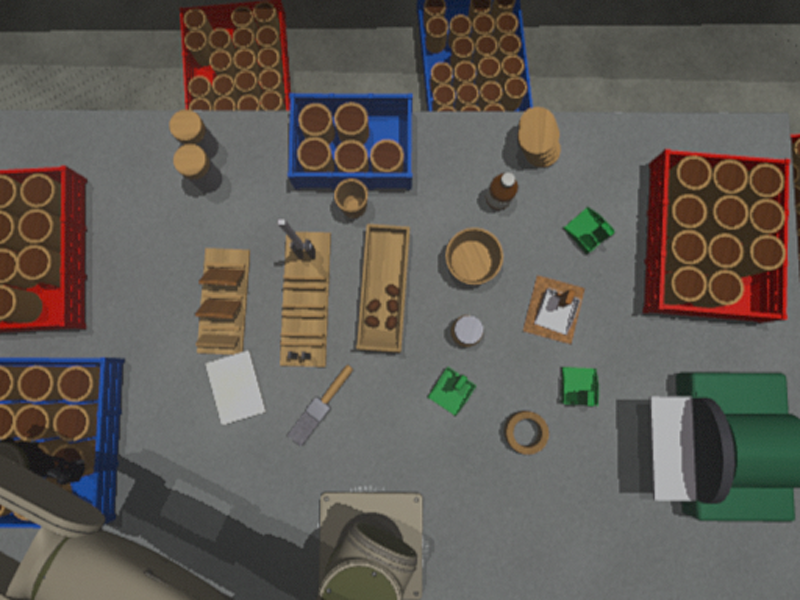

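View pics/scene0b.png

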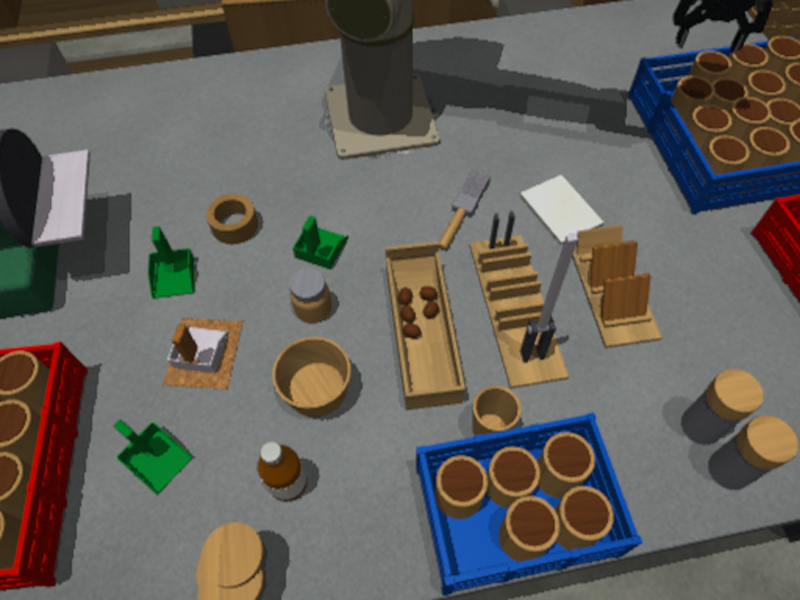

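The top view shows these candidates (800x600 pixels):
- **Scoop-shaped:** aluminium pan on the cork pad at (555,308), and green ones at (588,229), (453,391) and (580,386). The aluminium one on the pad is meant.
- **Tub and its look-alikes:** round tub at (473,257), ring at (526,432), small cup at (350,197). The tub fits.
- **Coasters and stand:** two coasters on the stand at (222,277) and (222,308).
- **Rack:** at (305,300), bar upright.
- **Tray:** at (382,290), with 5 knobs.

I'll enlarge the crops next.

```bash
cat > h.py <<'E'
import numpy as np, cv2
from scipy.spatial.transform import Rotation as R
from bench import sense, snapshot, camera_info
def campose(n,s=None):
    c=camera_info(n)
    f=192/np.tan(np.radians(c['vertical_fov']/2))
    if n!='wrist':
        Rw=R.from_euler('xyz',c['rotation'],degrees=True).as_matrix(); o=np.array(c['origin'])
    else:
        Rt=R.from_euler('xyz',s['tcp_rot'],degrees=True).as_matrix(); T=c['tool_from_camera']
        Rw=Rt@T[:3,:3]; o=Rt@T[:3,3]+np.array(s['tool_pos'])
    return f,c['cx'],c['cy'],Rw,o
def p2w(n,u,v,z,s=None):
    f,cx,cy,Rw,o=campose(n,s)
    d=Rw@np.array([(u-cx)/f,-(v-cy)/f,-1]); return o+d*(z-o[2])/d[2]
def w2p(n,p,s=None):
    f,cx,cy,Rw,o=campose(n,s)
    q=Rw.T@(np.array(p)-o); return np.array([cx-f*q[0]/q[2],cy+f*q[1]/q[2]])
E
python3 - <<'E'
from h import *
im=cv2.imread('pics/top0.png')
a=cv2.resize(im[135:245,120:270],None,fx=5.3,fy=5.3,interpolation=cv2.INTER_CUBIC);cv2.imwrite('pics/c1.png',a)
b=cv2.resize(im[140:225,275:395],None,fx=6.5,fy=6.5,interpolation=cv2.INTER_CUBIC);cv2.imwrite('pics/c2.png',b)
k=1/1.5625
for nm,u,v,z in [('rackbase far L',283,233,8),('rack far R',330,233,8),('rack near L',281,366,8),('rack near R',327,366,8),
 ('tray fl',365,226,58),('tray fr',410,228,58),('tray nl',356,349,70),('tray nr',404,352,70),
 ('tub',473,252,72),('jar',467,328,85),('cup',350,190,95),('stand fl',206,249,8),('stand fr',249,251,8),('stand nl',197,351,8),('stand nr',242,353,8),
 ('pad1',538,276,0),('pad2',585,288,0),('pad3',526,331,0),('pad4',573,343,0),('scooptop',566,297,106)]:
    print(nm,p2w('top',u*k,v*k,z).round(0)[:2])
E
```

```text
rackbase far L [670. 205.]
rack far R [671.  99.]
rack near L [373. 201.]
rack near R [374. 100.]
tray fl [676.  18.]
tray fr [672. -80.]
tray nl [409.  33.]
tray nr [403. -69.]
tub [ 618. -215.]
jar [ 454. -200.]
cup [747.  48.]
stand fl [633. 377.]
stand fr [629. 280.]
stand nl [405. 387.]
stand nr [401. 288.]
pad1 [ 577. -367.]
pad2 [ 550. -472.]
pad3 [ 454. -339.]
pad4 [ 428. -442.]
scooptop [ 518. -404.]
```

View pics/c2.png

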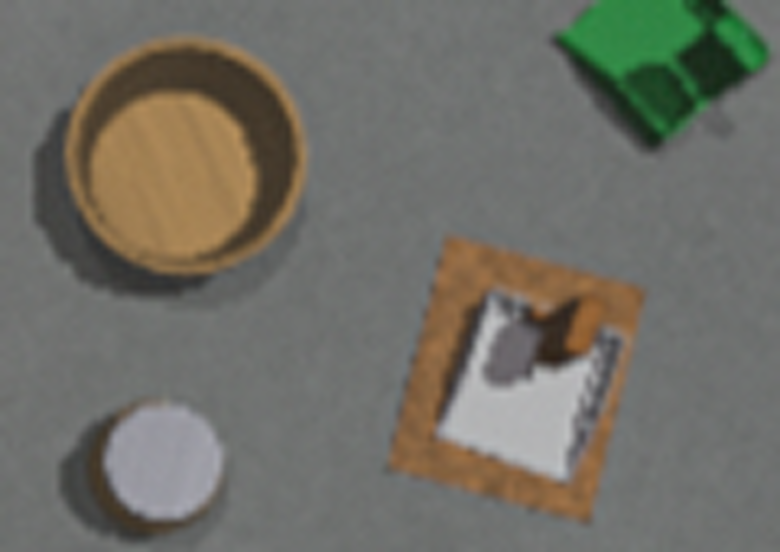

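The enlarged crop confirms the grey aluminium scoop on cork. Its lip points at the robot and its grip is on the far side, so its x axis is close to world +x. Next I'll compute the bar angle and a viewing pose.

```bash
cat >> h.py <<'E'
def plan(p,rpy,n=None,s=None,frm=None):
    """rows to go from the current (or frm=(p,rpy)) pose to p,rpy"""
    if frm is None: s=s or sense(); frm=(s['tool_pos'],s['tcp_rot'])
    R0=R.from_euler('xyz',frm[1],degrees=True); R1=R.from_euler('xyz',rpy,degrees=True)
    w=(R0.inv()*R1).as_rotvec(); dp=R0.inv().apply(np.array(p,float)-frm[0])
    n0=n
    n=n or max(1,int(np.ceil(max(abs(w).max()/.08,abs(dp).max()/30))))
    while 1:
        E=R.from_rotvec(w/n).as_matrix(); M=np.eye(3);S=np.zeros((3,3))
        for k in range(n): S+=M; M=M@E
        d=np.linalg.solve(S,dp)/30
        if n0 or abs(d).max()<=1: break
        n+=1
    print('rows',n,'each',np.r_[d,w/n/.08].round(3).tolist())
def tri(uvs):
    A=[];b=[]
    P=np.zeros((3,3));q=np.zeros(3)
    for n,u,v,s in uvs:
        f,cx,cy,Rw,o=campose(n,s); d=Rw@np.array([(u-cx)/f,-(v-cy)/f,-1]); d/=np.linalg.norm(d)
        m=np.eye(3)-np.outer(d,d); P+=m; q+=m@o
    return np.linalg.solve(P,q)
E
python3 - <<'E'
from h import *
k=1/1.5625
print(tri([('top',283*k,223*k,None),('scene',573*k,237*k,None)]))
plan([510,280,230],[180,0,90])
E
```

```text
[622.40401555 149.40616692 332.09759697]
rows 16 each [-0.902, 0.157, 0.03, -0.001, 0.001, 0.95]
```

apply_moves --pt "-0.9 0.16 0.03 0 0 0.95 1" --pt "-0.9 0.16 0.03 0 0 0.95 1" --pt "-0.9 0.16 0.03 0 0 0.95 1" --pt "-0.9 0.16 0.03 0 0 0.95 1" --pt "-0.9 0.16 0.03 0 0 0.95 1" --pt "-0.9 0.16 0.03 0 0 0.95 1" --pt "-0.9 0.16 0.03 0 0 0.95 1" --pt "-0.9 0.16 0.03 0 0 0.95 1"

```text
time: 1.15
tool_pos: [404.0, 469.0, 237.6]
tcp_rot: [-180.0, 0.0, 124.7]
ft_force: [0.3, 0.4, -0.9]
finger_gap: 85.6
grip_force: 0.0
```

apply_moves --pt "-0.9 0.16 0.03 0 0 0.95 1" --pt "-0.9 0.16 0.03 0 0 0.95 1" --pt "-0.9 0.16 0.03 0 0 0.95 1" --pt "-0.9 0.16 0.03 0 0 0.95 1" --pt "-0.9 0.16 0.03 0 0 0.95 1" --pt "-0.9 0.16 0.03 0 0 0.95 1" --pt "-0.9 0.16 0.03 0 0 0.95 1" --pt "-0.9 0.16 0.03 0 0 0.95 1"

```text
time: 2.15
tool_pos: [510.5, 280.9, 230.4]
tcp_rot: [-180.0, 0.0, 89.9]
ft_force: [0.4, 0.4, -0.2]
finger_gap: 85.3
grip_force: 0.0
```

apply_moves --pt "0 0 0 0 0 0 0.5" --pt "0 0 0 0 0 0 0.5" --pt "0 0 0 0 0 0 0.5" --pt "0 0 0 0 0 0 0.5"

```text
time: 2.65
tool_pos: [510.2, 282.6, 230.9]
tcp_rot: [-180.0, -0.0, 90.1]
ft_force: [-1.2, 0.8, 0.6]
finger_gap: 42.9
grip_force: 0.0
```

```bash
python3 - <<'E'
from h import *
import pickle
s=sense();im=snapshot('wrist')[:,:,::-1]; cv2.imwrite('pics/w1.png',im); pickle.dump(s,open('w1.pkl','wb'))
cv2.imwrite('pics/w1b.png',cv2.resize(im,(800,600),interpolation=cv2.INTER_CUBIC))
print(s['tool_pos'],s['tcp_rot'],s['finger_gap'],s['joint_pos'].round())
E
```

```text
[510.15999504 282.6126365  230.85641576] [-1.79993928e+02 -3.39269930e-03  9.00761197e+01] 42.91923987934692 [24.  5. 89.  0. 86. 24.]
```

View pics/w1b.png

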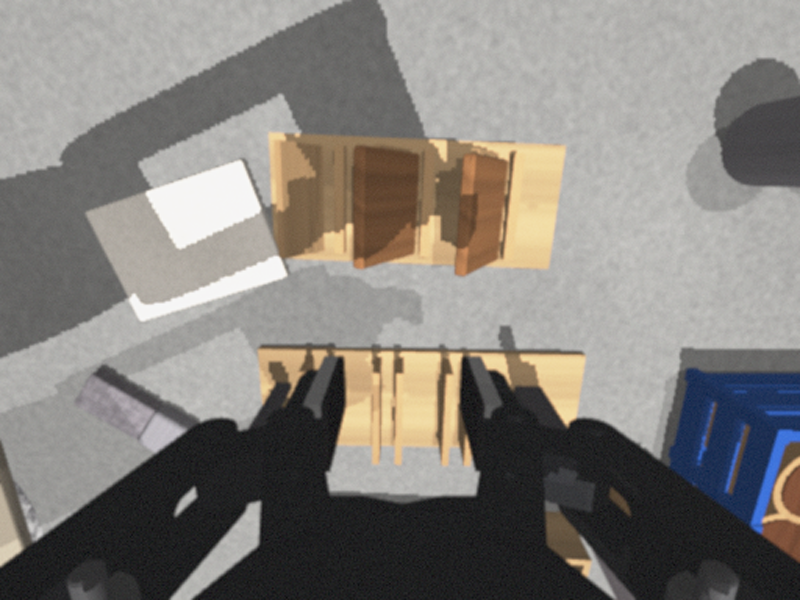

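The wrist picture shows the stand with its board corners at (272,133), (565,145) and (550,269). Coaster top edges are at x≈360 and x≈467. The rack below, top-left (260,348) and top-right (583,353), is partly hidden by the fingers, so I'll shift over the rack for a clear view.

apply_moves --pt "-1 -0.3 0 0 0 0 1" --pt "-1 -0.3 0.3 0 0 0 1" --pt "-1 -0.3 0.3 0 0 0 1" --pt "-0.3 0 0 0 0 0 1" --pt "0 0 0 0 0 0 1" --pt "0 0 0 0 0 0 1"

```text
time: 3.45
tool_pos: [483.9, 183.8, 213.5]
tcp_rot: [179.9, -0.0, 90.0]
ft_force: [0.9, -0.7, -0.2]
finger_gap: 85.4
grip_force: 0.0
```

```bash
python3 - <<'E'
from h import *
import pickle
s=sense();im=snapshot('wrist')[:,:,::-1]; cv2.imwrite('pics/w2.png',im); pickle.dump(s,open('w2.pkl','wb'))
print(s['tool_pos'],s['tcp_rot'])
a=cv2.imread('pics/w1.png')[80:180,170:365]
s1=pickle.load(open('w1.pkl','rb'))
y0=int(w2p('wrist',[490,151,30],s)[1]); x0=int(w2p('wrist',[372,151,8],s)[0])-8
print(y0,x0)
y0=min(max(y0-37,0),384-74)
b=im[y0:y0+74,x0:x0+195]
c=np.vstack([cv2.resize(a,(780,340),interpolation=cv2.INTER_CUBIC),cv2.resize(b,(780,259),interpolation=cv2.INTER_CUBIC)])
a4=cv2.resize(a,(780,400),interpolation=cv2.INTER_CUBIC)
cv2.imwrite('pics/w12.png',c); print('crop2 origin',x0,y0,b.shape)
E
```

```text
[483.947817   183.81898526 213.48738169] [ 1.79946387e+02 -3.53566356e-02  9.00331024e+01]
201 164
crop2 origin 164 164 (74, 195, 3)
```

View pics/w12.png

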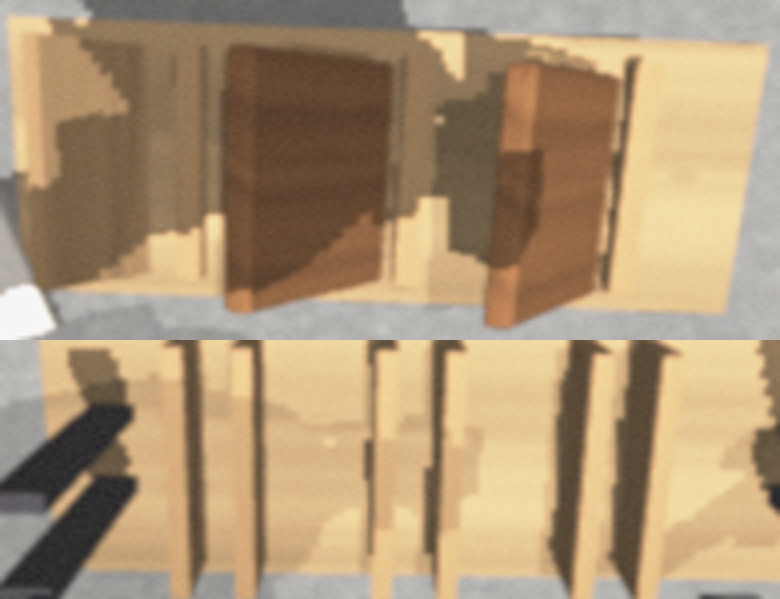

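```bash
python3 - <<'E'
from h import *
import pickle
from scipy.optimize import least_squares
s1=pickle.load(open('w1.pkl','rb'));s2=pickle.load(open('w2.pkl','rb'))
A=lambda u,v:(170+u/4-.5,80+v/3.4-.5); B=lambda u,v:(164+u/4-.5,164+(v-340)/3.5-.5)
def W(u,v,z): return p2w('wrist',*B(u,v),z,s2)[:2]
# rack fit
pts=[];F=[(163,183,172,190),(235,253,236,255),(376,397,372,392),(446,466,436,455),(590,612,572,592),(660,682,638,656)]
xs=[-75,-69,-49+0,0,0,0]
lay=[]
for c in(-62,0,62): lay+=[(-13+c,-7+c),(7+c,13+c)]
obs=[]
for f,(a,b) in zip(F,lay):
    for u,v,X in((f[0],345,a),(f[1],345,b),(f[2],595,a),(f[3],595,b)):
        obs.append((W(u,v,42),X))
def res(q):
    x0,y0,th=q; c,sn=np.cos(th),np.sin(th)
    return [c*(o[0]-x0)+sn*(o[1]-151)-X for o,X in obs]
r=least_squares(res,[490,0,0]); print('rack x at y151',r.x[0],'yaw',np.degrees(r.x[2]),'res',np.round(r.fun,1))
for u,v in((48,571),(400,574),(770,578)): print('front edge',W(u,v,8))
print('left edge',W(40,350,8),W(48,570,8))
# stand
st=[p2w('wrist',*A(u,v),8,s1)[:2] for u,v in((10,17),(766,44),(724,312),(40,290))]; print('stand',np.round(st,1),np.mean(st,0))
for nm,P in(('A',[(228,45),(228,310),(255,48),(250,310),(392,65),(380,277)]),('B',[(508,62),(486,325),(537,68),(515,325),(617,78),(598,292)])):
    loc=np.array([(-4.5,40,40),(-4.5,-40,40),(4.5,40,40),(4.5,-40,40),(4.5,40,-40),(4.5,-40,-40)])
    px=np.array([A(*p) for p in P])
    def rs(q,lean=None):
        Rm=R.from_euler('ZY',[q[3],-0.5 if len(q)<5 else q[4]])
        return np.ravel([w2p('wrist',q[:3]+Rm.apply(l),s1) for l in loc]-px)
    r=least_squares(rs,[500,330,50,0]);print(nm,r.x[:3].round(1),np.degrees(r.x[3]).round(2),r.fun.round(1))
    r=least_squares(rs,[500,330,50,0,-.5]);print(nm,r.x.round(2),r.fun.round(1))
E
```

```text
rack x at y151 496.2097720689773 yaw -0.7976978903375543 res [ 1.   0.7  0.2 -0.3  1.6  0.7 -0.  -0.2 -0.1 -0.1  0.   0.2 -0.1 -0.4
 -0.2 -0.3 -1.  -0.7 -0.1  0.1 -0.9 -0.6  0.4 -0. ]
front edge [371.89574819 102.82040602]
front edge [492.1762188  101.69468496]
front edge [618.96229801 100.14726686]
left edge [376.77893256 190.31723212] [371.93180183 103.24493771]
stand [[404.2 387.8]
 [638.1 379.2]
 [635.1 279.4]
 [405.4 287.7]] [520.71548915 333.50151385]
A [498.7 332.7  35.4] -2.03 [-0.6  0.8 -0.9 -1.  -0.1 -0.1  0.3  0.1  0.7  0.   0.8  0.1]
A [ 4.9843e+02  3.3283e+02  3.6910e+01 -4.0000e-02 -4.8000e-01] [-0.4  0.5 -0.7 -0.6  0.4 -0.3  0.7  0.4 -0.  -0.1  0.1  0.2]
B [571.  327.9  36.5] -1.49 [-0.9  1.  -0.3 -0.5  0.2 -0.7  0.1  0.5  1.1  0.1 -0.  -0.6]
B [ 5.7066e+02  3.2794e+02  3.7190e+01 -3.0000e-02 -4.9000e-01] [-0.7  1.  -0.1 -0.4  0.5 -0.8  0.3  0.7  0.6  0.1 -0.5 -0.6]
```

```bash
cat >> h.py <<'E'
def coaster_tool(c,yawdeg,lean,up):
    Rm=R.from_euler('ZY',[np.radians(yawdeg),-lean]).as_matrix()
    Rt=np.c_[Rm[:,1],Rm[:,0],-Rm[:,2]]
    return np.array(c)+up*Rm[:,2], R.from_matrix(Rt).as_euler('xyz',degrees=True)
E
python3 - <<'E'
from h import *
import pickle
from scipy.optimize import least_squares
s1=pickle.load(open('w1.pkl','rb'))
A=lambda u,v:(170+u/4-.5,80+v/3.4-.5)
C={}
for nm,P in(('A',[(228,45),(228,310),(255,48),(250,310),(392,65),(380,277)]),('B',[(508,62),(486,325),(537,68),(515,325),(617,78),(598,292)])):
    loc=np.array([(-4.5,40,40),(-4.5,-40,40),(4.5,40,40),(4.5,-40,40),(4.5,40,-40),(4.5,-40,-40)])
    px=np.array([A(*p) for p in P])
    rs=lambda q:np.ravel([w2p('wrist',[q[0],q[1],45.3]+R.from_euler('ZY',[q[2],-.5]).apply(l),s1) for l in loc]-px)
    r=least_squares(rs,[500,330,0]);print(nm,r.x[:2].round(1),np.degrees(r.x[2]).round(2),r.fun.round(1)); C[nm]=r.x
c=[C['B'][0],C['B'][1],45.3]
h=coaster_tool(c,-2,.5,100); g=coaster_tool(c,-2,.5,28); print(h,g)
mid=([530,300,235],[180,0,90]);plan(*mid); plan(*h,frm=mid); plan(*g,frm=h)
E
```

```text
A [499.4 333.2] -2.08 [-1.  -0.5 -1.4  0.5 -0.2 -1.4  0.1  1.6  1.6 -0.8  1.5  1.1]
B [569.5 328.4] -1.46 [-1.1 -0.  -0.7  0.7  0.2 -1.8 -0.1  1.9  1.6 -0.6  0.4  0.2]
(array([521.61104086, 330.11863713, 133.05825619]), array([151.35211024,   0.        ,  88.        ])) (array([556.10865182, 328.91395401,  69.87231173]), array([151.35211024,   0.        ,  88.        ]))
rows 4 each [0.968, 0.385, -0.18, 0.002, -0.001, 0.002]
rows 7 each [0.144, -0.146, 0.47, -0.893, -0.016, 0.061]
rows 3 each [-0.0, -0.0, 0.8, 0.0, 0.0, 0.0]
```

apply_moves --pt "0.97 0.38 -0.18 0 0 0 0.5" --pt "0.97 0.38 -0.18 0 0 0 0.5" --pt "0.97 0.38 -0.18 0 0 0 0.5" --pt "0.97 0.38 -0.18 0 0 0 0.5"

```text
time: 4.0
tool_pos: [529.4, 301.3, 234.7]
tcp_rot: [180.0, -0.0, 90.1]
ft_force: [-0.5, -0.3, 0.5]
finger_gap: 42.8
grip_force: 0.0
```

apply_moves --pt "0.14 -0.15 0.47 -0.89 -0.02 0.06 0.5" --pt "0.14 -0.15 0.47 -0.89 -0.02 0.06 0.5" --pt "0.14 -0.15 0.47 -0.89 -0.02 0.06 0.5" --pt "0.14 -0.15 0.47 -0.89 -0.02 0.06 0.5" --pt "0.14 -0.15 0.47 -0.89 -0.02 0.06 0.5" --pt "0.14 -0.15 0.47 -0.89 -0.02 0.06 0.5" --pt "0.14 -0.15 0.47 -0.89 -0.02 0.06 0.5" --pt "0 0 0 0 0 0 0.5"

```text
time: 5.0
tool_pos: [517.4, 328.8, 129.8]
tcp_rot: [151.7, 0.3, 88.1]
ft_force: [0.1, -0.2, 0.1]
finger_gap: 42.6
grip_force: 0.0
```

```bash
python3 - <<'E'
from h import *
im=snapshot('wrist')[:,:,::-1]; cv2.imwrite('pics/w3.png',cv2.resize(im,(800,600)))
s=sense();print(s['tool_pos'],s['tcp_rot'],s['finger_gap'])
g=coaster_tool([569.5,328.4,45.3],-2,.5,28);plan(*g)
E
```

```text
[518.58144673 329.05450285 131.53499314] [151.59327587   0.22141838  88.11398986] 42.90148481391113
rows 3 each [0.014, 0.039, 0.801, -0.018, 0.01, 0.015]
```

View pics/w3.png

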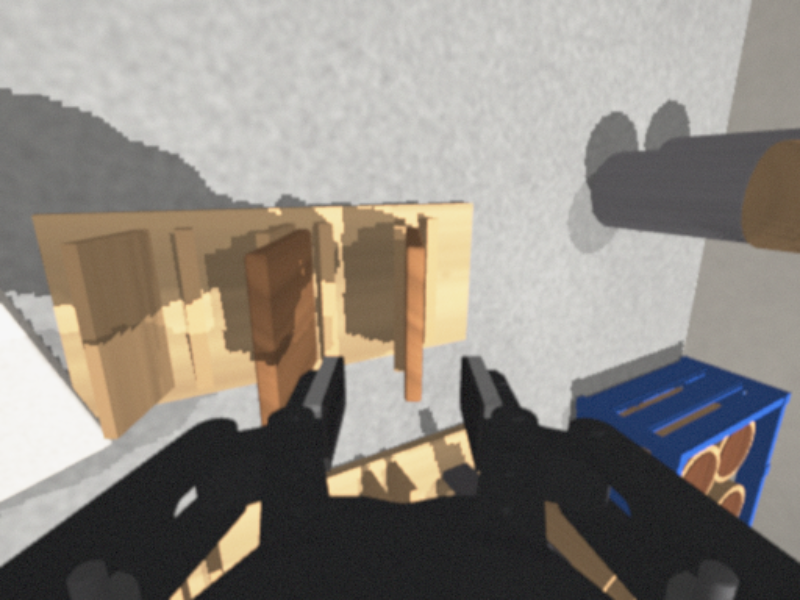

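The wrist picture shows coaster B at (415,310), about 9 px right of the finger centre line, which the planned shift corrects. Descending to grip it.

apply_moves --pt "0 0.04 0.8 -0.02 0 0 0.5" --pt "0 0.04 0.8 -0.02 0 0 0.5" --pt "0 0.04 0.8 -0.02 0 0 0.5" --pt "0 0 0 0 0 0 0.5" --pt "0 0 0 0 0 0 0.5"

```text
time: 5.68
tool_pos: [558.1, 327.4, 72.4]
tcp_rot: [151.1, 0.1, 88.0]
ft_force: [0.9, 0.1, 0.2]
finger_gap: 42.9
grip_force: 0.0
```

apply_moves --pt "0 0 0 0 0 0 0" --pt "0 0 0 0 0 0 0" --pt "0 0 0 0 0 0 0" --pt "0 0 0 0 0 0 0" --pt "0 0 0 0 0 0 0" --grip_force 40

```text
time: 6.3
tool_pos: [557.4, 327.1, 71.0]
tcp_rot: [151.2, 0.1, 88.0]
ft_force: [-0.8, 0.1, 0.3]
finger_gap: 8.2
grip_force: 42.7
```

```bash
python3 - <<'E'
from h import *
s=sense();print(s['tool_pos'],s['tcp_rot'],s['finger_gap'],s['grip_force'],s['ft_force'])
g=([*s['tool_pos']],s['tcp_rot'])
up=coaster_tool([569.5,328.4,45.3],-2,.5,28+85)
hov=([558,270,190],[180,0,89.2]); hov2=([558,149,130],[180,0,89.2])
plan(*up,frm=g);plan(*hov,frm=up);plan(*hov2,frm=hov)
E
```

```text
[557.39217725 327.05850335  71.01376065] [1.51156340e+02 1.36073164e-01 8.79967976e+01] 8.22108264741085 42.675511837005615 [-0.78177949  0.09739296  0.31072351]
rows 3 each [0.018, -0.017, -0.941, 0.014, 0.009, 0.005]
rows 7 each [-0.282, 0.266, -0.15, 0.893, 0.009, -0.037]
rows 5 each [-0.807, 0.011, 0.4, 0.0, 0.0, 0.0]
```

apply_moves --pt "0 0 -0.94 0 0 0 0" --pt "0 0 -0.94 0 0 0 0" --pt "0 0 -0.94 0 0 0 0"

```text
time: 6.68
tool_pos: [516.1, 328.4, 145.5]
tcp_rot: [151.2, 0.2, 88.0]
ft_force: [1.1, 0.4, 0.3]
finger_gap: 8.7
grip_force: 42.5
```

apply_moves --pt "-0.28 0.27 -0.15 0.9 0.01 -0.04 0" --pt "-0.28 0.27 -0.15 0.9 0.01 -0.04 0" --pt "-0.28 0.27 -0.15 0.9 0.01 -0.04 0" --pt "-0.28 0.27 -0.15 0.9 0.01 -0.04 0" --pt "-0.28 0.27 -0.15 0.9 0.01 -0.04 0" --pt "-0.28 0.27 -0.15 0.9 0.01 -0.04 0" --pt "-0.28 0.27 -0.15 0.9 0.01 -0.04 0"

```text
time: 7.55
tool_pos: [560.4, 268.6, 191.2]
tcp_rot: [-179.8, 0.1, 89.3]
ft_force: [0.6, -0.9, -0.2]
finger_gap: 8.3
grip_force: 42.5
```

apply_moves --pt "-0.8 0 0.4 0 0 0 0" --pt "-0.8 0 0.4 0 0 0 0" --pt "-0.8 0 0.4 0 0 0 0" --pt "-0.8 0 0.4 0 0 0 0" --pt "-0.8 0 0.4 0 0 0 0" --pt "0 0 0 0 0 0 0" --pt "0 0 0 0 0 0 0"

```text
time: 8.43
tool_pos: [558.6, 149.1, 131.5]
tcp_rot: [-180.0, 0.1, 89.3]
ft_force: [-1.7, -0.6, -1.2]
finger_gap: 8.4
grip_force: 42.7
```

```bash
python3 - <<'E'
from h import *
import pickle
s=sense();im=snapshot('wrist')[:,:,::-1]; cv2.imwrite('pics/w4.png',im);pickle.dump(s,open('w4.pkl','wb'))
cv2.imwrite('pics/w4b.png',cv2.resize(im[100:340,100:420],(800,600),interpolation=cv2.INTER_CUBIC))
print(s['tool_pos'],s['tcp_rot'],s['finger_gap'],s['grip_force'],s['ft_force'])
plan([558,149,90],[180,0,89.2])
E
```

```text
[558.62339462 149.11052569 131.54148353] [-1.79951956e+02  1.36491900e-01  8.92870474e+01] 8.384416014594072 42.66665160655975 [-1.66148115 -0.5539066  -1.24478378]
rows 2 each [-0.005, -0.01, 0.695, -0.005, 0.015, 0.013]
```

View pics/w4b.png

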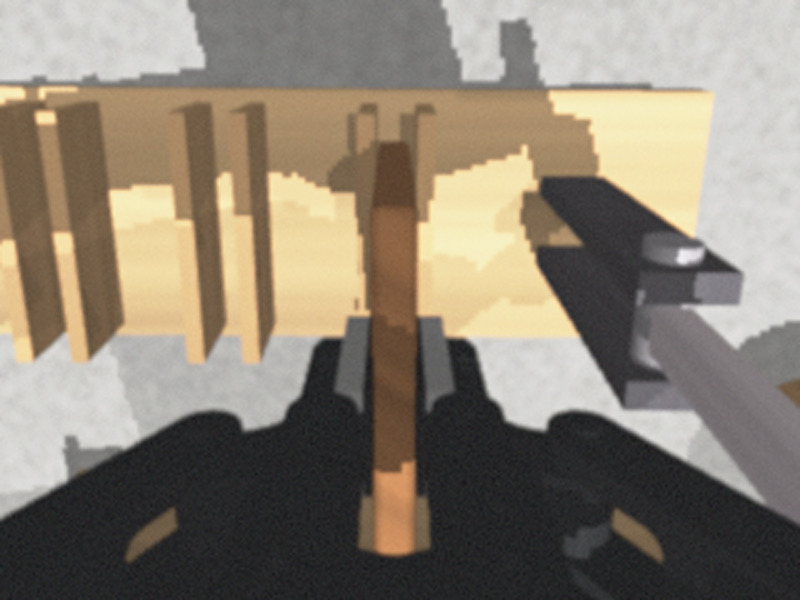

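The wrist picture shows coaster B's lower edge at (394,145) between the slot 2 fin tops, whose inner edges are at 376 and 415. It's centred to within 1 mm, so I'll lower it.

apply_moves --pt "0 0.02 0.6 0 0 0 0" --pt "0 0 0.6 0 0 0 0" --pt "0 0 0.3 0 0 0 0" --pt "0 0 0 0 0 0 0" --pt "0 0 0.1 0 0 0 0" --pt "0 0 0.1 0 0 0 0" --pt "0 0 0 0 0 0 0"

```text
time: 9.35
tool_pos: [559.2, 148.6, 80.3]
tcp_rot: [-180.0, 0.2, 89.3]
ft_force: [0.5, 0.2, -0.6]
finger_gap: 8.1
grip_force: 42.4
```

```bash
python3 - <<'E'
from h import *
s=sense()
print(s['tool_pos'],s['tcp_rot'],s['finger_gap'],s['grip_force'],s['ft_force'])
E
```

```text
[559.1746066  148.58421117  80.32947183] [-1.79959605e+02  1.51032134e-01  8.93014724e+01] 8.080145603559366 42.44584321975708 [ 0.51384334  0.24532096 -0.63840745]
```

apply_moves --pt "0 0 0.1 0 0 0 0" --pt "0 0 0 0 0 0 0" --pt "0 0 0 0 0 0 0.25" --pt "0 0 0 0 0 0 0.25" --pt "0 0 0 0 0 0 0.25" --pt "0 0 -0.5 0 0 0 0.25" --pt "0 0 -1 0 0 0 0.25" --pt "0 0 -1 0 0 0 0.25"

```text
time: 10.35
tool_pos: [559.9, 148.9, 154.6]
tcp_rot: [179.9, 0.1, 89.3]
ft_force: [0.6, 0.4, -0.6]
finger_gap: 21.1
grip_force: 0.0
```

apply_moves --pt "0 0 -1 0 0 0 0.5" --pt "0 -0.2 -0.3 0 0 0 0.5" --pt "0 0 0 0 0 0 0.5"

```text
time: 10.72
tool_pos: [553.5, 149.1, 192.2]
tcp_rot: [179.9, 0.1, 89.3]
ft_force: [-0.4, 0.2, -0.5]
finger_gap: 42.6
grip_force: 0.0
```

```bash
python3 - <<'E'
from h import *
s=sense();im=snapshot('wrist')[:,:,::-1]
cv2.imwrite('pics/w5.png',im)
print(s['tool_pos'],s['tcp_rot'],s['finger_gap'],s['grip_force'],s['ft_force'])
m=([490,290,210],[180,0,89])
h=coaster_tool([499.4,333.2,45.3],-2,.5,100)
plan(*m); plan(*h,frm=m)
E
```

```text
[553.49548057 149.14944313 192.2454331 ] [1.79928934e+02 1.30147682e-01 8.93167563e+01] 42.59861249064641 0.0 [-0.39651131  0.20978249 -0.47672736]
rows 5 each [0.934, -0.433, -0.128, -0.002, 0.007, 0.014]
rows 7 each [0.21, -0.265, 0.321, -0.893, -0.008, 0.031]
```

apply_moves --pt "0.93 -0.43 -0.13 0 0 0 0.5" --pt "0.93 -0.43 -0.13 0 0 0 0.5" --pt "0.93 -0.43 -0.13 0 0 0 0.5" --pt "0.93 -0.43 -0.13 0 0 0 0.5" --pt "0.93 -0.43 -0.13 0 0 0 0.5"

```text
time: 11.4
tool_pos: [489.2, 289.8, 208.6]
tcp_rot: [-179.8, 0.2, 89.3]
ft_force: [0.5, 0.7, 0.7]
finger_gap: 43.0
grip_force: 0.0
```

apply_moves --pt "0.21 -0.26 0.32 -0.9 0 0.03 0.5" --pt "0.21 -0.26 0.32 -0.9 0 0.03 0.5" --pt "0.21 -0.26 0.32 -0.9 0 0.03 0.5" --pt "0.21 -0.26 0.32 -0.9 0 0.03 0.5" --pt "0.21 -0.26 0.32 -0.9 0 0.03 0.5" --pt "0.21 -0.26 0.32 -0.9 0 0.03 0.5" --pt "0.21 -0.26 0.32 -0.9 0 0.03 0.5" --pt "0 0 0 0 0 0 0.5"

```text
time: 12.4
tool_pos: [449.9, 332.9, 130.0]
tcp_rot: [151.4, 0.2, 88.5]
ft_force: [-0.5, -0.0, -1.0]
finger_gap: 42.6
grip_force: 0.0
```

```bash
python3 - <<'E'
from h import *
s=sense()
print(s['tool_pos'],s['tcp_rot'],s['finger_gap'])
plan(*coaster_tool([499.4,333.2,45.3],-2,.5,28))
E
```

```text
[449.88723299 332.88975874 129.97246615] [151.44354123   0.17656593  88.51966093] 42.60341055514478
rows 3 each [0.022, 0.032, 0.778, -0.007, -0.007, 0.039]
```

apply_moves --pt "0.02 0.03 0.78 0 0 0.04 0.5" --pt "0.02 0.03 0.78 0 0 0.04 0.5" --pt "0.02 0.03 0.78 0 0 0.04 0.5" --pt "0 0 0 0 0 0 0.5" --pt "0 0 0 0 0 0 0.5"

```text
time: 13.02
tool_pos: [489.3, 334.7, 74.4]
tcp_rot: [151.2, -0.3, 87.9]
ft_force: [0.3, 1.0, -0.1]
finger_gap: 42.8
grip_force: 0.0
```

apply_moves --pt "0 0 0 0 0 0 0" --pt "0 0 0 0 0 0 0" --pt "0 0 0 0 0 0 0" --pt "0 0 0 0 0 0 0" --pt "0 0 0 0 0 0 0" --grip_force 40

```text
time: 13.65
tool_pos: [488.2, 335.2, 73.9]
tcp_rot: [151.2, -0.4, 87.9]
ft_force: [-6.3, 0.7, 3.5]
finger_gap: 8.3
grip_force: 39.1
```

apply_moves --pt "0 0 -0.94 0 0 0 0" --pt "0 0 -0.94 0 0 0 0" --pt "0 0 -0.94 0 0 0 0"

```text
time: 14.02
tool_pos: [447.5, 335.9, 148.8]
tcp_rot: [151.2, -0.4, 87.9]
ft_force: [0.6, 0.8, -0.7]
finger_gap: 8.6
grip_force: 39.2
```

```bash
python3 - <<'E'
from h import *
s=sense()
print(s['tool_pos'],s['tcp_rot'],s['finger_gap'],s['grip_force'])
hov=([497.5,270,190],[180,0,89.2]); hov2=([497.5,149,130],[180,0,89.2])
plan(*hov);plan(*hov2,frm=hov)
E
```

```text
[447.51098078 335.9224113  148.82827715] [151.1680936   -0.35940802  87.92438567] 8.616213617126286 39.219417572021484
rows 7 each [-0.307, 0.295, -0.12, 0.899, -0.001, -0.042]
rows 5 each [-0.807, 0.011, 0.4, 0.0, 0.0, 0.0]
```

apply_moves --pt "-0.31 0.3 -0.12 0.9 0 -0.04 0" --pt "-0.31 0.3 -0.12 0.9 0 -0.04 0" --pt "-0.31 0.3 -0.12 0.9 0 -0.04 0" --pt "-0.31 0.3 -0.12 0.9 0 -0.04 0" --pt "-0.31 0.3 -0.12 0.9 0 -0.04 0" --pt "-0.31 0.3 -0.12 0.9 0 -0.04 0" --pt "-0.31 0.3 -0.12 0.9 0 -0.04 0"

```text
time: 14.9
tool_pos: [499.3, 269.2, 190.1]
tcp_rot: [-179.9, -0.1, 89.2]
ft_force: [-0.3, -0.3, -0.2]
finger_gap: 8.2
grip_force: 39.2
```

apply_moves --pt "-0.75 0 0.4 0 0 0 0" --pt "-0.75 0 0.4 0 0 0 0" --pt "-0.75 0 0.4 0 0 0 0" --pt "-0.75 0 0.4 0 0 0 0" --pt "-0.75 0 0.4 0 0 0 0" --pt "0 0 0 0 0 0 0" --pt "0 0 0 0 0 0 0"

```text
time: 15.78
tool_pos: [497.6, 157.4, 129.9]
tcp_rot: [180.0, -0.1, 89.1]
ft_force: [-0.4, 1.2, -0.3]
finger_gap: 8.4
grip_force: 39.2
```

```bash
python3 - <<'E'
from h import *
s=sense();im=snapshot('wrist')[:,:,::-1]; cv2.imwrite('pics/w6.png',im)
cv2.imwrite('pics/w6b.png',cv2.resize(im[100:340,100:420],(800,600),interpolation=cv2.INTER_CUBIC))
print(s['tool_pos'],s['tcp_rot'],s['finger_gap'],s['grip_force'],s['ft_force'])
E
```

```text
[497.64623144 157.38262177 129.89708065] [ 1.79988864e+02 -6.84995395e-02  8.91331547e+01] 8.4244772932919 39.20050621032715 [-0.35067728  1.201782   -0.34411404]
```

View pics/w6b.png

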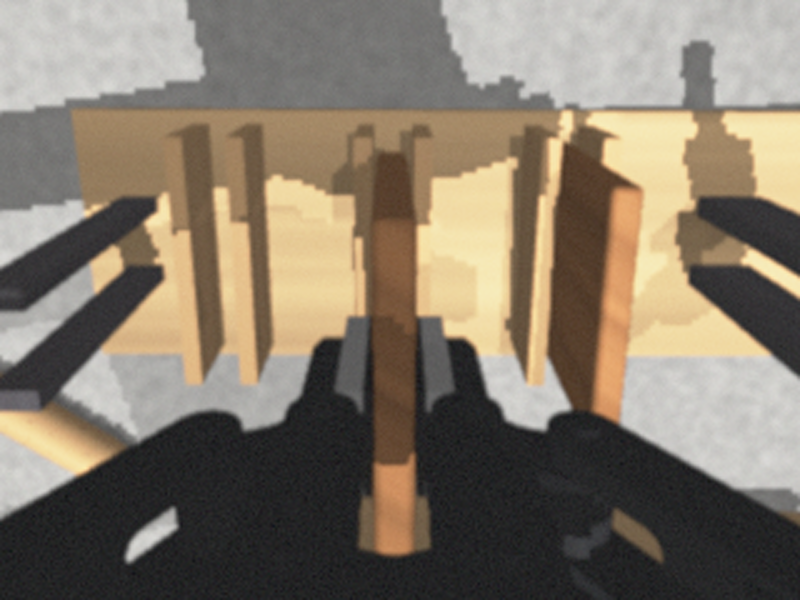

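The wrist picture shows coaster A's lower edge at (392,155), centred between the slot 1 fins at 374 and 412. Coaster B is seated in slot 2. Lowering A.

apply_moves --pt "-0.1 0.02 0.6 0 0 0 0" --pt "0 0 0.6 0 0 0 0" --pt "0 0 0.3 0 0 0 0" --pt "0 0 0 0 0 0 0" --pt "0 0 0.1 0 0 0 0" --pt "0 0 0.1 0 0 0 0" --pt "0 0 0 0 0 0 0"

```text
time: 16.7
tool_pos: [499.0, 153.8, 79.6]
tcp_rot: [179.9, -0.0, 89.1]
ft_force: [-0.9, -1.9, 5.3]
finger_gap: 8.1
grip_force: 40.2
```

apply_moves --pt "0 0 0 0 0 0 0.25" --pt "0 0 0 0 0 0 0.25" --pt "0 0 0 0 0 0 0.25" --pt "0 0 -0.5 0 0 0 0.25" --pt "0 0 -1 0 0 0 0.25" --pt "0 0 -1 0 0 0 0.25" --pt "0 0 -1 0 0 0 0.25" --pt "0 -0.3 -1 0 0 0 0"

```text
time: 17.7
tool_pos: [489.3, 153.8, 215.5]
tcp_rot: [180.0, -0.0, 89.1]
ft_force: [0.9, 0.4, 0.4]
finger_gap: 4.2
grip_force: 0.0
```

apply_moves --pt "0 0 -1 0 0 0 0" --pt "0 0 -1 0 0 0 0" --pt "0 0 -1 0 0 0 0" --pt "0 0 -1 0 0 0 0" --pt "0 0 -1 0 0 0 0" --pt "0 0 -0.5 0 0 0 0" --pt "0 0 0 0 0 0 0"

```text
time: 18.58
tool_pos: [489.5, 153.8, 379.6]
tcp_rot: [179.9, -0.1, 89.1]
ft_force: [-0.5, -0.6, -0.1]
finger_gap: -0.1
grip_force: 0.0
```

```bash
python3 - <<'E'
from h import *
k=1/1.5625
s=sense();im=snapshot('scene')[:,:,::-1]
cv2.imwrite('pics/s2.png',im)
top=snapshot('top')[:,:,::-1]; cv2.imwrite('pics/t2.png',top)
a=cv2.resize(im[130:250,290:430],(560,480),interpolation=cv2.INTER_CUBIC)
cv2.imwrite('pics/s2c.png',a)
print(s['tool_pos'],s['tcp_rot'],s['finger_gap'],s['joint_pos'].round())
a=([690,150,375],[180,0,89.2]); b=([665,150,288],[180,0,89.2])
plan(*a);plan(*b,frm=a)
prev=np.array([665,288.])
for i,t in enumerate(np.radians(np.r_[92,np.arange(84,-1,-6)])):
    c=np.array([626.5-170*np.cos(t)+5*np.sin(t)+14.5,104+170*np.sin(t)+5*np.cos(t)+14])
    if i==15:c[1]-=3
    d=c-prev; prev=c; print(round(np.degrees(t)),c.round(),'tool y',(d[0]/30).round(2),'tool z',(-d[1]/30).round(2))
E
```

```text
[489.45794431 153.84655753 379.58990419] [ 1.79901575e+02 -6.38675920e-02  8.91327619e+01] -0.08773819200259096 [ 12.  -7.  86.   0. 101.  13.]
rows 7 each [-0.004, 0.958, 0.009, -0.004, -0.001, -0.002]
rows 3 each [-0.004, -0.278, 0.967, 0.0, 0.0, 0.0]
92 [652. 288.] tool y -0.44 tool z 0.01
84 [628. 288.] tool y -0.79 tool z 0.0
78 [611. 285.] tool y -0.59 tool z 0.08
72 [593. 281.] tool y -0.58 tool z 0.14
66 [576. 275.] tool y -0.56 tool z 0.2
60 [560. 268.] tool y -0.54 tool z 0.25
54 [545. 258.] tool y -0.51 tool z 0.31
48 [531. 248.] tool y -0.47 tool z 0.36
42 [518. 235.] tool y -0.43 tool z 0.41
36 [506. 222.] tool y -0.39 tool z 0.45
30 [496. 207.] tool y -0.34 tool z 0.49
24 [488. 192.] tool y -0.28 tool z 0.52
18 [481. 175.] tool y -0.23 tool z 0.55
12 [476. 158.] tool y -0.17 tool z 0.57
6 [472. 141.] tool y -0.11 tool z 0.58
0 [471. 120.] tool y -0.05 tool z 0.69
```

View pics/s2c.png

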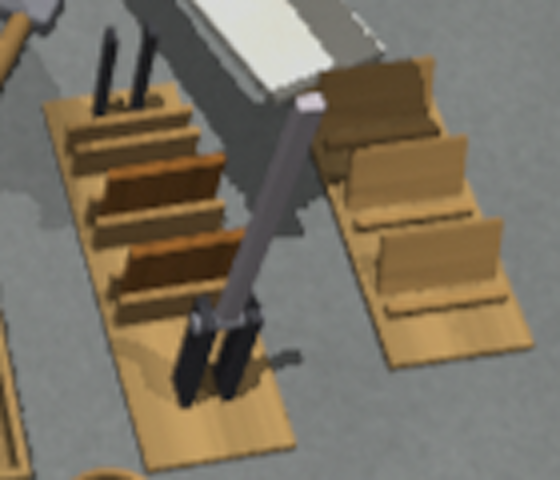

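The scene crop shows both coasters fully down, in slot 1 at (165,185) and slot 2 at (185,262). The stand is empty and the bar is upright. Now to swing the bar shut.

apply_moves --pt "0 0.96 0 0 0 0 0" --pt "0 0.96 0 0 0 0 0" --pt "0 0.96 0 0 0 0 0" --pt "0 0.96 0 0 0 0 0" --pt "0 0.96 0 0 0 0 0" --pt "0 0.96 0 0 0 0 0" --pt "0 0.96 0 0 0 0 0" --pt "0 0 0 0 0 0 0"

```text
time: 19.68
tool_pos: [691.3, 150.2, 373.5]
tcp_rot: [-179.6, 0.0, 89.1]
ft_force: [0.5, 0.9, -0.3]
finger_gap: -0.0
grip_force: 0.0
```

apply_moves --pt "0 -0.28 0.97 0 0 0 0" --pt "0 -0.28 0.97 0 0 0 0" --pt "0 -0.28 0.97 0 0 0 0" --pt "0 0 0 0 0 0 0" --pt "0 -0.44 0 0 0 0 0"

```text
time: 20.3
tool_pos: [651.9, 151.2, 290.7]
tcp_rot: [-179.9, -0.0, 89.1]
ft_force: [1.2, -0.5, 0.9]
finger_gap: -0.1
grip_force: 0.0
```

apply_moves --pt "0 -0.79 0 0 0 0 0" --pt "0 -0.59 0.08 0 0 0 0" --pt "0 -0.58 0.14 0 0 0 0" --pt "0 -0.56 0.2 0 0 0 0" --pt "0 -0.54 0.25 0 0 0 0" --pt "0 -0.51 0.31 0 0 0 0" --pt "0 -0.47 0.36 0 0 0 0" --pt "0 -0.43 0.41 0 0 0 0"

```text
time: 21.3
tool_pos: [518.0, 153.5, 239.6]
tcp_rot: [179.9, -0.1, 89.1]
ft_force: [1.0, -0.1, 1.3]
finger_gap: 0.1
grip_force: 0.4
```

apply_moves --pt "0 -0.39 0.45 0 0 0 0" --pt "0 -0.34 0.49 0 0 0 0" --pt "0 -0.28 0.52 0 0 0 0" --pt "0 -0.23 0.55 0 0 0 0" --pt "0 -0.17 0.57 0 0 0 0" --pt "0 -0.11 0.58 0 0 0 0" --pt "0 0 0.3 0 0 0 0" --pt "0 0 0 0 0 0 0"

```text
time: 22.3
tool_pos: [471.9, 154.0, 133.6]
tcp_rot: [-179.9, -0.0, 89.1]
ft_force: [-0.7, -0.1, -0.2]
finger_gap: -0.2
grip_force: 0.0
```

apply_moves --pt "0 0 0.2 0 0 0 0" --pt "0 0 0.15 0 0 0 0" --pt "0 0 0 0 0 0 0"

```text
time: 22.68
tool_pos: [472.3, 154.1, 123.8]
tcp_rot: [-179.9, -0.0, 89.1]
ft_force: [-0.2, -0.1, -0.2]
finger_gap: -0.3
grip_force: 0.0
```

apply_moves --pt "0 0 0.1 0 0 0 0" --pt "0 0 0 0 0 0 0"

```text
time: 22.92
tool_pos: [472.8, 154.2, 122.8]
tcp_rot: [180.0, -0.0, 89.1]
ft_force: [-7.1, -1.1, 13.9]
finger_gap: -0.0
grip_force: 7.0
```

```bash
python3 - <<'E'
from h import *
a=([472,154,270],[180,0,89.1]); b=([540,-390,240],[180,0,-13])
plan(*b,frm=a)
E
```

```text
rows 23 each [-0.498, 0.762, 0.043, 0.0, -0.0, 0.968]
```

apply_moves --pt "0 0 -0.9 0 0 0 0" --pt "0 0 -1 0 0 0 0" --pt "0 0 -1 0 0 0 0" --pt "0 0 -1 0 0 0 0.5" --pt "0 0 -1 0 0 0 0.5"

```text
time: 23.55
tool_pos: [472.5, 154.0, 269.2]
tcp_rot: [-180.0, -0.0, 89.1]
ft_force: [1.4, -0.4, 0.6]
finger_gap: 36.0
grip_force: 0.0
```

apply_moves --pt "-0.5 0.76 0.04 0 0 0.97 0.5" --pt "-0.5 0.76 0.04 0 0 0.97 0.5" --pt "-0.5 0.76 0.04 0 0 0.97 0.5" --pt "-0.5 0.76 0.04 0 0 0.97 0.5" --pt "-0.5 0.76 0.04 0 0 0.97 0.5" --pt "-0.5 0.76 0.04 0 0 0.97 0.5" --pt "-0.5 0.76 0.04 0 0 0.97 0.5" --pt "-0.5 0.76 0.04 0 0 0.97 0.5"

```text
time: 24.55
tool_pos: [611.7, -10.8, 258.1]
tcp_rot: [-179.9, -0.0, 53.4]
ft_force: [0.3, 0.7, 0.7]
finger_gap: 42.4
grip_force: 0.0
```

apply_moves --pt "-0.5 0.76 0.04 0 0 0.97 0.5" --pt "-0.5 0.76 0.04 0 0 0.97 0.5" --pt "-0.5 0.76 0.04 0 0 0.97 0.5" --pt "-0.5 0.76 0.04 0 0 0.97 0.5" --pt "-0.5 0.76 0.04 0 0 0.97 0.5" --pt "-0.5 0.76 0.04 0 0 0.97 0.5" --pt "-0.5 0.76 0.04 0 0 0.97 0.5" --pt "-0.5 0.76 0.04 0 0 0.97 0.5"

```text
time: 25.55
tool_pos: [628.6, -225.1, 248.3]
tcp_rot: [-179.9, 0.0, 17.8]
ft_force: [-0.5, -0.1, -0.4]
finger_gap: 42.7
grip_force: 0.0
```

apply_moves --pt "-0.5 0.76 0.04 0 0 0.97 0.5" --pt "-0.5 0.76 0.04 0 0 0.97 0.5" --pt "-0.5 0.76 0.04 0 0 0.97 0.5" --pt "-0.5 0.76 0.04 0 0 0.97 0.5" --pt "-0.5 0.76 0.04 0 0 0.97 0.5" --pt "-0.5 0.76 0.04 0 0 0.97 0.5" --pt "-0.5 0.76 0.04 0 0 0.97 0.5" --pt "0 0 0 0 0 0 0.5"

```text
time: 26.55
tool_pos: [536.8, -391.2, 239.8]
tcp_rot: [-180.0, 0.1, -13.3]
ft_force: [0.5, 0.3, -0.6]
finger_gap: 42.6
grip_force: 0.0
```

```bash
python3 - <<'E'
from h import *
import pickle
s=sense();im=snapshot('wrist')[:,:,::-1]; cv2.imwrite('pics/w7.png',im);pickle.dump(s,open('w7.pkl','wb'))
sc=snapshot('scene')[:,:,::-1]
print(s['tool_pos'],s['tcp_rot'],s['finger_gap'],s['joint_pos'].round())
a=cv2.resize(im,(800,600),interpolation=cv2.INTER_CUBIC)
b=cv2.resize(sc[130:250,290:430],(280,240),interpolation=cv2.INTER_CUBIC)
a[360:,520:]=b
cv2.imwrite('pics/w7b.png',a)
E
```

```text
[ 536.80724941 -391.23299478  239.84565664] [-1.79988974e+02  8.44505393e-02 -1.32966867e+01] 42.566176593819165 [-40.  18.  74.  -0.  88.  63.]
```

View pics/w7b.png

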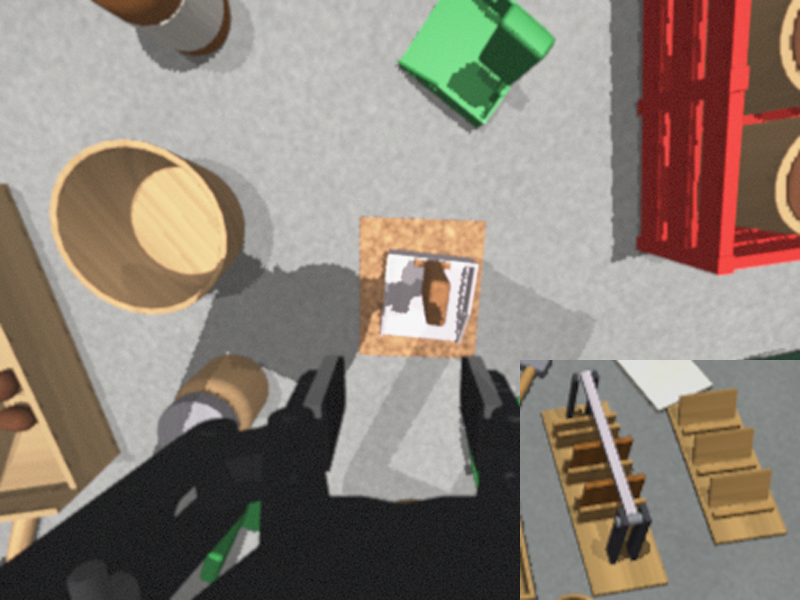

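The scene inset shows the bar lying shut between the fork prongs, over both coasters. In the wrist picture the aluminium scoop is on cork at (430,295), the tub at (148,227) and the jar at (215,400). I'll enlarge the scoop for a pose fit.

```bash
python3 - <<'E'
from h import *
im=cv2.imread('pics/w7.png')
cv2.imwrite('pics/w7c.png',cv2.resize(im[135:235,220:320],(600,600),interpolation=cv2.INTER_CUBIC))
E
```

```text
(no output)
```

View pics/w7c.png

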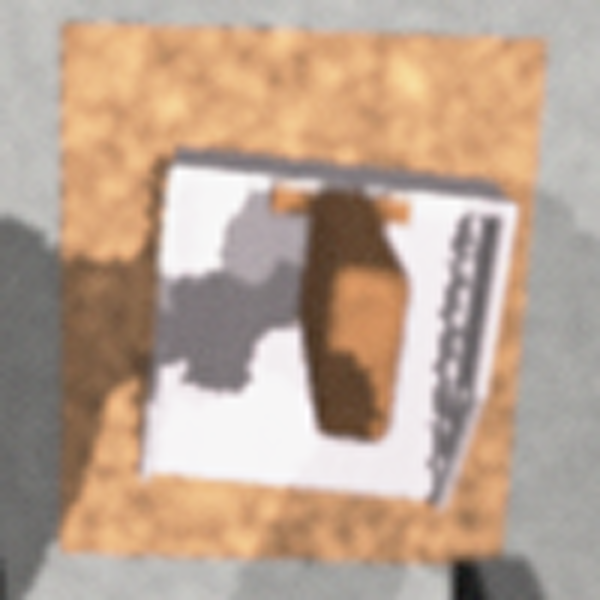

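```bash
python3 - <<'E'
from h import *
import pickle
from scipy.optimize import least_squares
s=pickle.load(open('w7.pkl','rb'))
A=lambda u,v:(220+u/6-.5,135+v/6-.5)
P=[(145,475,-40,37,2),(438,503,-40,-37,2),(170,165,40,37,32),(515,203,40,-37,32),(335,265,40,7,106),(408,280,40,-7,106),(388,440,8,-7,106),(320,435,8,7,106)]
def rs(q): return np.ravel([w2p('wrist',np.r_[q[:2],0]+R.from_euler('z',q[2]).apply(p[2:]),s)-A(*p[:2]) for p in P])
r=least_squares(rs,[500,-400,-.2]);print(r.x[:2],np.degrees(r.x[2]),r.fun.round(1))
pc=[p2w('wrist',*A(*q),1,s)[:2] for q in((62,22),(545,38),(500,562),(60,552))];print('pad',np.round(pc),np.mean(pc,0))
x,y,t=r.x
g=np.array([x+24*np.cos(t),y+24*np.sin(t)]); print('grip',g)
yaw=np.degrees(t)
plan([*g,190],[180,0,yaw]); plan([*g,82],[180,0,yaw],frm=([*g,190],[180,0,yaw]))
# tub rim & jar from w7 wrist (800px): ellipse extremes
k=1/1.5625
for u,v in((52,215),(232,225),(125,142),(165,312)): print('tub rim',p2w('wrist',u*k,v*k,72,s)[:2].round())
E
```

```text
[ 499.80820902 -404.40202531] -19.311855893049298 [-0.1 -1.4  0.8 -1.1  0.2  0.4 -0.   0.1 -0.4 -0.1  1.1 -1.2  0.2  1.6
 -1.7  1.1]
pad [[ 583. -364.]
 [ 554. -470.]
 [ 429. -437.]
 [ 457. -330.]] [ 505.53048093 -400.25542084]
grip [ 522.45778998 -412.33905765]
rows 2 each [-0.158, 0.433, 0.835, -0.005, 0.005, 0.677]
rows 4 each [-0.0, -0.0, 0.9, 0.0, 0.0, 0.0]
tub rim [ 637. -163.]
tub rim [ 602. -284.]
tub rim [ 670. -233.]
tub rim [ 552. -212.]
```

apply_moves --pt "-0.16 0.43 0.83 0 0 0.68 0.5" --pt "-0.16 0.43 0.83 0 0 0.68 0.5" --pt "0 0 0.5 0 0 0 0.5" --pt "0 0 0 0 0 0 0.5" --pt "0 0 0 0 0 0 0.5"

```text
time: 27.28
tool_pos: [523.3, -411.9, 176.6]
tcp_rot: [180.0, -0.0, -19.3]
ft_force: [-0.5, 0.7, -0.4]
finger_gap: 42.5
grip_force: 0.0
```

```bash
python3 - <<'E'
from h import *
s=sense();print(s['tool_pos'],s['tcp_rot'])
plan([522.5,-412.3,82],[180,0,-19.3])
E
```

```text
[ 523.30940836 -411.91594624  176.57711163] [ 1.79993297e+02 -3.72760837e-02 -1.92628535e+01]
rows 4 each [-0.006, 0.005, 0.788, 0.0, -0.002, 0.002]
```

apply_moves --pt "0 0 0.79 0 0 0 0.5" --pt "0 0 0.79 0 0 0 0.5" --pt "0 0 0.79 0 0 0 0.5" --pt "0 0 0.79 0 0 0 0.5" --pt "0 0 0 0 0 0 0.5"

```text
time: 27.9
tool_pos: [521.8, -411.1, 79.4]
tcp_rot: [-179.9, 0.2, -19.3]
ft_force: [-0.7, -0.1, -0.0]
finger_gap: 42.9
grip_force: 0.0
```

apply_moves --pt "0 0 0 0 0 0 0" --pt "0 0 0 0 0 0 0" --pt "0 0 0 0 0 0 0" --pt "0 0 0 0 0 0 0" --pt "0 0 0 0 0 0 0" --pt "0 0 0 0 0 0 0" --grip_force 100

```text
time: 28.65
tool_pos: [523.4, -412.9, 82.8]
tcp_rot: [180.0, -0.1, -19.4]
ft_force: [-0.3, 1.8, 6.8]
finger_gap: 13.0
grip_force: 97.6
```

```bash
python3 - <<'E'
from h import *
s=sense();print(s['tool_pos'],s['tcp_rot'],s['finger_gap'],s['grip_force'],s['ft_force'])
E
```

```text
[ 523.39509244 -412.94949238   82.80270194] [ 1.79952401e+02 -1.38136688e-01 -1.93532931e+01] 13.02407302160652 97.61427283287048 [-0.32106706  1.78473478  6.79237573]
```

```bash
python3 - <<'E'
from h import *
b=([523,-412,240],[180,0,-19.3]);c=([560,-30,240],[180,0,-3])
plan(*c,frm=b)
E
```

```text
rows 13 each [-0.107, -0.982, -0.0, 0.0, 0.0, -0.274]
```

apply_moves --pt "0 0 -0.3 0 0 0 0" --pt "0 0 -1 0 0 0 0" --pt "0 0 -1 0 0 0 0" --pt "0 0 -1 0 0 0 0" --pt "0 0 -1 0 0 0 0" --pt "0 0 -1 0 0 0 0"

```text
time: 29.4
tool_pos: [522.0, -412.1, 240.7]
tcp_rot: [-180.0, 0.1, -19.4]
ft_force: [0.2, -0.3, -2.1]
finger_gap: 13.1
grip_force: 97.4
```

apply_moves --pt "-0.1 -0.98 0 0 0 -0.27 0" --pt "-0.1 -0.98 0 0 0 -0.27 0" --pt "-0.1 -0.98 0 0 0 -0.27 0" --pt "-0.1 -0.98 0 0 0 -0.27 0" --pt "-0.1 -0.98 0 0 0 -0.27 0" --pt "-0.1 -0.98 0 0 0 -0.27 0" --pt "-0.1 -0.98 0 0 0 -0.27 0"

```text
time: 30.28
tool_pos: [557.4, -207.6, 239.9]
tcp_rot: [-180.0, 0.1, -10.7]
ft_force: [0.5, -0.6, -1.3]
finger_gap: 12.6
grip_force: 97.5
```

apply_moves --pt "-0.1 -0.98 0 0 0 -0.27 0" --pt "-0.1 -0.98 0 0 0 -0.27 0" --pt "-0.1 -0.98 0 0 0 -0.27 0" --pt "-0.1 -0.98 0 0 0 -0.27 0" --pt "-0.1 -0.98 0 0 0 -0.27 0" --pt "-0.1 -0.98 0 0 0 -0.3 0" --pt "0 0 0 0 0 0 0" --pt "0 0 0 0 0 0 0"

```text
time: 31.28
tool_pos: [563.0, -31.9, 239.9]
tcp_rot: [-180.0, 0.0, -3.1]
ft_force: [0.4, -0.4, -1.9]
finger_gap: 12.9
grip_force: 97.7
```

```bash
python3 - <<'E'
from h import *
import pickle
s=sense();im=snapshot('wrist')[:,:,::-1]; cv2.imwrite('pics/w8.png',im);pickle.dump(s,open('w8.pkl','wb'))
print(s['tool_pos'],s['tcp_rot'],s['finger_gap'])
cv2.imwrite('pics/w8b.png',cv2.resize(im[60:300,96:416],(800,600),interpolation=cv2.INTER_CUBIC))
E
```

```text
[562.99109353 -31.87814054 239.89197804] [-1.79998077e+02  4.30341582e-02 -3.13661925e+00] 12.911163612369457
```

View pics/w8b.png

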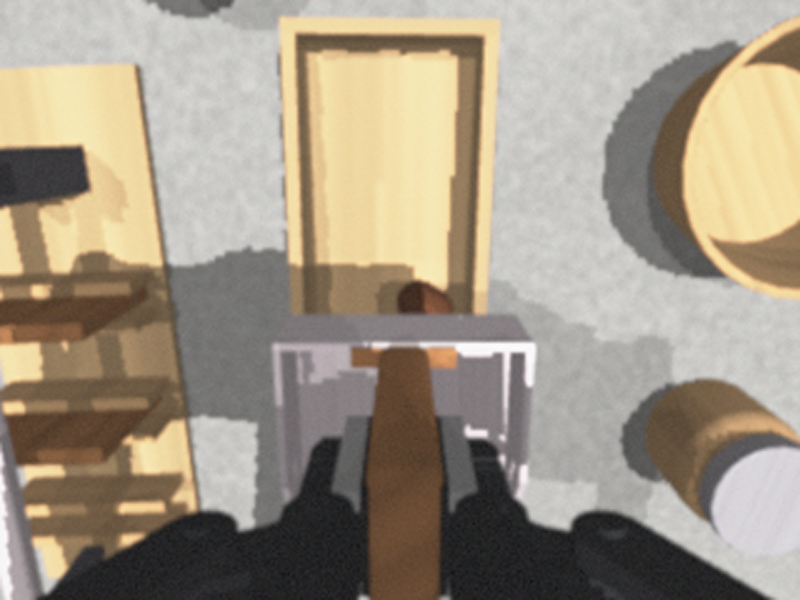

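The wrist picture shows the tray walls with far outer corners at (280,18) and (498,18). The scoop is held square with its back wall from (274,345) to (535,345), and one knob is at (425,297).

```bash
python3 - <<'E'
from h import *
import pickle
s=pickle.load(open('w8.pkl','rb'))
W=lambda u,v,z:p2w('wrist',96+u/2.5-.5+.2,60+v/2.5-.3,z,s)[:2]
for n,u,v in(('outL far',280,18),('outL near',291,312),('outR far',498,18),('outR near',488,312),('inL far',298,36),('inL near',303,310),('inR far',484,36),('inR near',474,310)): print(n,W(u,v,58).round(1))
print('knob',W(425,297,18))
# top-cam: near end inner etc
k=1/1.5625
for u,v,z in((365,226,58),(410,228,58),(356,349,82),(404,352,82)): print(p2w('top',u*k,v*k,z)[:2].round(1))
for u,v in((391,291),(374,305),(392,308),(372,320),(391,321)): print('knob top',p2w('top',u*k,v*k,18)[:2].round())
# scoop held: back top corners z
for u in(274,535): print('scoop back',W(u,345,240-82+32).round(1))
E
```

```text
outL far [684.3  14.2]
outL near [554.4  22.8]
outR far [679.3 -78.9]
outR near [549.3 -72.3]
inL far [676.8   7.2]
inL near [555.1  16.9]
inR far [672.5 -72.8]
inR near [550.6 -65.6]
knob [548.59005616 -42.97906711]
[676.4  17.5]
[672.4 -80.3]
[408.8  31.8]
[403.1 -68.6]
knob top [539. -39.]
knob top [508.  -2.]
knob top [501. -42.]
knob top [475.   2.]
knob top [473. -40.]
scoop back [579.    3.5]
scoop back [575.  -70.2]
```

```bash
cat >> h.py <<'E'
TR=dict(o=np.array([544,-24.6]),yaw=-3.2); GX,GZ=25.,81.5
def st(lx,lz,a,o=None,yaw=None,y=0):
    """TCP pose with scoop lip (underside) at frame x=lx,height lz, tilt a deg (+ = lip down)"""
    o=TR['o'] if o is None else np.array(o); yaw=TR['yaw'] if yaw is None else yaw
    Rz=R.from_euler('z',yaw,degrees=True); Rs=Rz*R.from_euler('y',-a,degrees=True)
    p=np.r_[o,0]+Rz.apply([lx,y,lz])+Rs.apply([40+GX,0,GZ])
    return p,(Rs*R.from_euler('x',180,degrees=True)).as_euler('xyz',degrees=True)
def chain(ps,frm=None):
    for p in ps:
        plan(*p,frm=frm); frm=p
E
python3 - <<'E'
from h import *
s=sense()
P=[st(32,130,0),st(32,60,7),st(32,20,7),st(32,10,7)]
print(P); chain(P)
E
```

```text
[(array([640.84875413, -30.01468598, 211.5       ]), array([180. ,   0. ,  -3.2])), (array([630.44814482, -29.43320165, 148.81401868]), array([180. ,  -7. ,  -3.2])), (array([630.44814482, -29.43320165, 108.81401868]), array([180. ,  -7. ,  -3.2])), (array([630.44814482, -29.43320165,  98.81401868]), array([180. ,  -7. ,  -3.2]))]
rows 3 each [0.862, -0.073, 0.315, -0.0, 0.003, 0.002]
rows 3 each [-0.144, -0.0, 0.692, 0.0, 0.509, 0.0]
rows 2 each [-0.081, -0.0, 0.662, 0.0, 0.0, 0.0]
rows 1 each [-0.041, -0.0, 0.331, 0.0, 0.0, 0.0]
```

apply_moves --pt "0.86 -0.07 0.32 0 0 0 0" --pt "0.86 -0.07 0.32 0 0 0 0" --pt "0.86 -0.07 0.32 0 0 0 0" --pt "0 0 0 0 0 0 0" --pt "-0.14 0 0.69 0 0.51 0 0" --pt "-0.14 0 0.69 0 0.51 0 0" --pt "-0.14 0 0.69 0 0.51 0 0" --pt "0 0 0 0 0 0 0"

```text
time: 32.33
tool_pos: [628.0, -29.4, 146.3]
tcp_rot: [-180.0, -6.7, -3.2]
ft_force: [-0.6, 0.9, -2.2]
finger_gap: 12.7
grip_force: 97.7
```

```bash
python3 - <<'E'
from h import *
import pickle
s=sense();im=snapshot('wrist')[:,:,::-1]; cv2.imwrite('pics/w9.png',im);pickle.dump(s,open('w9.pkl','wb'))
print(s['tool_pos'],s['tcp_rot'],s['finger_gap'])
sc=snapshot('scene')[:,:,::-1]; tp=snapshot('top')[:,:,::-1]
a=cv2.resize(im[130:330,130:380],(500,400),interpolation=cv2.INTER_CUBIC)
b=cv2.resize(sc[150:270,230:310],(300,450),interpolation=cv2.INTER_CUBIC)
c=np.zeros((450,800,3),np.uint8); c[:400,:500]=a; c[:,500:]=b
cv2.imwrite('pics/w9b.png',c)
chain([st(32,20,7),st(32,10,7)])
E
```

```text
[627.99770438 -29.35452696 146.34354155] [-179.96230423   -6.70547059   -3.19847792] 12.726942016183331
rows 2 each [-0.1, 0.001, 0.681, -0.002, -0.006, 0.003]
rows 1 each [-0.041, -0.0, 0.331, 0.0, 0.0, 0.0]
```

View pics/w9b.png

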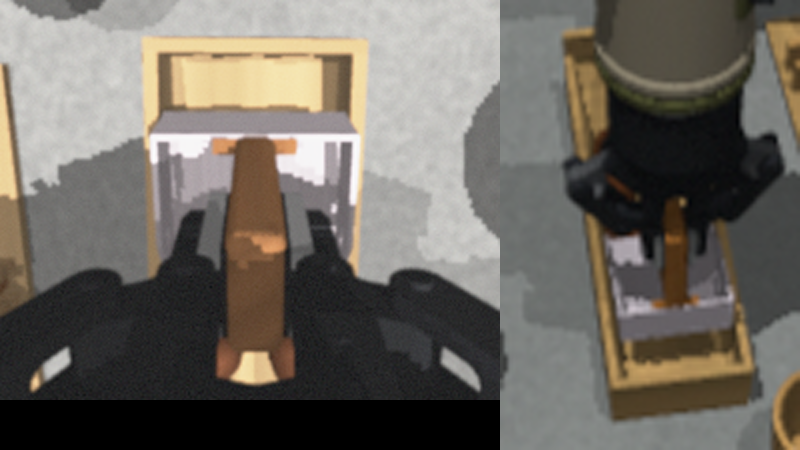

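The wrist and scene crops show the scoop centred between the tray walls, with its back corners at 150 and 358 and the tray's outer edges at 143 and 367. Lowering it.

apply_moves --pt "-0.1 0 0.68 0 0 0 0" --pt "-0.1 0 0.68 0 0 0 0" --pt "-0.04 0 0.25 0 0 0 0" --pt "0 0 0 0 0 0 0"

```text
time: 32.98
tool_pos: [628.8, -28.5, 98.3]
tcp_rot: [-180.0, -6.9, -3.1]
ft_force: [-0.3, -0.8, -1.1]
finger_gap: 12.8
grip_force: 97.7
```

apply_moves --pt "-0.01 0 0.08 0 0 0 0" --pt "0 0 0 0 0 0 0"

```text
time: 33.22
tool_pos: [629.4, -28.8, 97.1]
tcp_rot: [-180.0, -7.0, -3.1]
ft_force: [-0.8, 0.7, -1.7]
finger_gap: 12.9
grip_force: 97.8
```

```bash
python3 - <<'E'
from h import *
s=sense()
print(s['tool_pos'],s['tcp_rot'],s['ft_force'],st(32,8,7)[0])
P=[st(20,8,7),st(-20,7,4.5),st(-60,7,1.5),st(-85,7,1)]
chain(P)
E
```

```text
[629.44286919 -28.76162469  97.08551438] [-179.97199466   -6.98026712   -3.13958008] [-0.79815522  0.72757354 -1.68959737] [630.44814482 -29.43320165  96.81401868]
rows 1 each [-0.364, 0.02, -0.035, -0.008, 0.004, 0.013]
rows 2 each [-0.606, 0.0, -0.01, 0.0, -0.273, -0.0]
rows 2 each [-0.595, -0.0, 0.014, 0.0, -0.327, -0.0]
rows 1 each [-0.809, 0.0, -0.003, 0.0, -0.109, -0.0]
```

apply_moves --pt "0 0 0.06 0 0 0 0" --pt "0 0 0 0 0 0 0"

```text
time: 33.48
tool_pos: [630.0, -28.6, 97.0]
tcp_rot: [-180.0, -7.0, -3.1]
ft_force: [-6.9, 2.7, 10.2]
finger_gap: 12.7
grip_force: 99.7
```

apply_moves --pt "0 0 0.06 0 0 0 0" --pt "0 0 0 0 0 0 0"

```text
time: 33.72
tool_pos: [630.3, -28.6, 97.0]
tcp_rot: [-180.0, -7.0, -3.1]
ft_force: [-14.9, 4.2, 24.4]
finger_gap: 13.3
grip_force: 102.1
```

apply_moves --pt "0 0 0.06 0 0 0 0" --pt "0 0 0 0 0 0 0"

```text
time: 33.98
tool_pos: [631.8, -28.5, 97.1]
tcp_rot: [-180.0, -7.2, -3.1]
ft_force: [-16.0, 4.0, 30.9]
finger_gap: 13.1
grip_force: 102.9
```

apply_moves --pt "0 0 -0.1 0 0 0 0" --pt "0 0 0 0 0 0 0"

```text
time: 34.22
tool_pos: [630.8, -28.7, 97.0]
tcp_rot: [-180.0, -7.1, -3.1]
ft_force: [-5.0, 1.8, 13.2]
finger_gap: 12.8
grip_force: 100.1
```

```bash
python3 - <<'E'
from h import *
s=sense()
print(s['tool_pos'],s['tcp_rot'],s['ft_force'])
P=[st(20,7.5,7),st(-20,7.2,4.5),st(-60,7.2,1.5),st(-83,7.2,1)]
for p,n in zip(P,(2,4,5,4)): 
    plan(*p,n=n,frm=frm if 'frm' in dir() else None); frm=p
E
```

```text
[630.82200216 -28.66857222  97.01121857] [-179.96414185   -7.14222842   -3.13285111] [-5.049335    1.83706244 13.15881356]
rows 2 each [-0.205, 0.013, -0.014, -0.005, -0.016, 0.007]
rows 4 each [-0.302, 0.0, -0.009, 0.0, -0.136, -0.0]
rows 5 each [-0.238, -0.0, 0.007, 0.0, -0.131, -0.0]
rows 4 each [-0.186, -0.0, 0.0, 0.0, -0.027, -0.0]
```

apply_moves --pt "-0.2 0 -0.03 0 0 0 0" --pt "-0.2 0 -0.03 0 0 0 0" --pt "-0.3 0 -0.01 0 -0.14 0 0" --pt "-0.3 0 -0.01 0 -0.14 0 0" --pt "-0.3 0 -0.01 0 -0.14 0 0" --pt "-0.3 0 -0.01 0 -0.14 0 0"

```text
time: 34.98
tool_pos: [580.4, -26.0, 91.9]
tcp_rot: [-180.0, -4.3, -3.1]
ft_force: [1.3, -0.2, 0.1]
finger_gap: 12.9
grip_force: 98.2
```

apply_moves --pt "-0.24 0 0.01 0 -0.13 0 0" --pt "-0.24 0 0.01 0 -0.13 0 0" --pt "-0.24 0 0.01 0 -0.13 0 0" --pt "-0.24 0 0.01 0 -0.13 0 0" --pt "-0.24 0 0.01 0 -0.13 0 0"

```text
time: 35.6
tool_pos: [545.1, -24.1, 88.7]
tcp_rot: [-180.0, -1.3, -3.1]
ft_force: [1.6, 0.3, -0.8]
finger_gap: 12.5
grip_force: 98.0
```

```bash
python3 - <<'E'
from h import *
s=sense()
print(s['tool_pos'],s['tcp_rot'],s['ft_force'],st(-60,7.2,1.5)[0])
plan(*st(-83,7.2,1),n=4)
E
```

```text
[545.10004653 -24.12625549  88.68898935] [-179.96878248   -1.34960651   -3.13690812] [ 1.60056355  0.30728734 -0.78644425] [546.83986989 -24.75877338  90.37357363]
rows 4 each [-0.171, 0.004, -0.013, -0.002, -0.019, 0.003]
```

apply_moves --pt "-0.2 0 0 0 -0.02 0 0" --pt "-0.2 0 0 0 -0.02 0 0" --pt "-0.2 0 0 0 -0.02 0 0" --pt "-0.15 0 0 0 -0.02 0 0" --pt "0 0 0 0 0 0 0"

```text
time: 36.22
tool_pos: [522.9, -22.9, 88.5]
tcp_rot: [-180.0, -1.0, -3.1]
ft_force: [-2.4, 0.2, 2.8]
finger_gap: 13.0
grip_force: 98.2
```

```bash
python3 - <<'E'
from h import *
s=sense()
print(s['tool_pos'],s['tcp_rot'],s['ft_force'],st(-84,7.2,1)[0])
im=snapshot('wrist')[:,:,::-1];cv2.imwrite('pics/w10.png',im)
cv2.imwrite('pics/s10.png',snapshot('scene')[:,:,::-1]);cv2.imwrite('pics/t10.png',snapshot('top')[:,:,::-1])
P=[st(-90,7,1),st(-98,15,-6),st(-108,24,-12),st(-117,34,-20)]
chain(P)
E
```

```text
[522.8941363  -22.89705377  88.49500525] [-179.96993748   -1.02391053   -3.13537624] [-2.43943519  0.216341    2.84103248] [523.59958779 -23.45943989  89.82199357]
rows 1 each [-0.181, 0.017, -0.039, -0.007, -0.002, 0.014]
rows 2 each [0.027, 0.0, 0.006, 0.0, -0.764, -0.0]
rows 2 each [-0.046, -0.0, -0.01, 0.0, -0.654, -0.0]
rows 2 each [-0.002, -0.0, 0.032, 0.0, -0.873, -0.0]
```

apply_moves --pt "-0.13 0 0 0 0 0 0" --pt "0 0 0 0 0 0 0"

```text
time: 36.62
tool_pos: [520.6, -22.9, 89.0]
tcp_rot: [-180.0, -1.2, -3.1]
ft_force: [5.5, 0.0, 0.4]
finger_gap: 12.4
grip_force: 98.1
```

apply_moves --pt "-0.13 0 0 0 0 0 0" --pt "0 0 0 0 0 0 0"

```text
time: 36.88
tool_pos: [518.7, -22.8, 90.4]
tcp_rot: [-180.0, -1.5, -3.2]
ft_force: [9.6, -0.1, 2.4]
finger_gap: 13.3
grip_force: 98.2
```

apply_moves --pt "-0.1 0 0 0 0 0 0" --pt "0 0 0 0 0 0 0"

```text
time: 37.12
tool_pos: [517.1, -22.8, 91.3]
tcp_rot: [-180.0, -1.7, -3.2]
ft_force: [12.0, -0.1, 4.3]
finger_gap: 13.0
grip_force: 98.7
```

```bash
python3 - <<'E'
from h import *
P=[st(-96,18.5,-7),st(-105,28,-14),st(-113,37,-21),st(-113,52,-28),st(-113,75,-28)]
for p,n in zip(P,(3,3,3,3,2)):
    plan(*p,n=n,frm=frm if 'frm' in dir() else None); frm=p
E
```

```text
rows 3 each [0.06, 0.003, -0.003, -0.001, -0.63, 0.003]
rows 3 each [-0.007, -0.0, 0.002, 0.0, -0.509, -0.0]
rows 3 each [-0.005, 0.0, 0.019, 0.0, -0.509, -0.0]
rows 3 each [0.043, 0.0, -0.063, -0.0, -0.509, -0.0]
rows 2 each [-0.18, 0.0, -0.338, 0.0, 0.0, 0.0]
```

apply_moves --pt "0.06 0 0 0 -0.63 0 0" --pt "0.06 0 0 0 -0.63 0 0" --pt "0.06 0 0 0 -0.63 0 0" --pt "0 0 0 0 -0.51 0 0" --pt "0 0 0 0 -0.51 0 0" --pt "0 0 0 0 -0.51 0 0"

```text
time: 37.88
tool_pos: [520.2, -22.9, 89.6]
tcp_rot: [-180.0, 14.4, -3.1]
ft_force: [5.0, -1.1, 5.3]
finger_gap: 12.5
grip_force: 99.1
```

apply_moves --pt "0 0 0.02 0 -0.51 0 0" --pt "0 0 0.02 0 -0.51 0 0" --pt "0 0 0.02 0 -0.51 0 0" --pt "0 0 0 0 0 0 0"

```text
time: 38.38
tool_pos: [518.8, -22.9, 88.2]
tcp_rot: [-180.0, 21.6, -3.1]
ft_force: [1.3, -0.2, 14.1]
finger_gap: 13.1
grip_force: 100.2
```

```bash
python3 - <<'E'
from h import *
s=sense()
print(s['tool_pos'],s['tcp_rot'],s['ft_force'],st(-113,37,-21))
P=[st(-113,52,-28),st(-113,100,-28),st(-113,160,-28)]
chain(P)
E
```

```text
[518.82441429 -22.8806151   88.17832572] [-179.99146064   21.55986228   -3.13036767] [ 1.33784422 -0.21605095 14.06897918] (array([520.92574999, -23.30994914,  89.79288804]), array([180. ,  21. ,  -3.2]))
rows 2 each [0.086, 0.005, -0.132, 0.002, -0.703, 0.007]
rows 2 each [-0.376, 0.0, -0.706, 0.0, 0.0, 0.0]
rows 2 each [-0.469, 0.0, -0.883, 0.0, 0.0, 0.0]
```

Tilt further and lift clear, then inspect.

apply_moves --pt "0.09 0 -0.15 0 -0.7 0 0" --pt "0.09 0 -0.15 0 -0.7 0 0" --pt "-0.2 0 -0.38 0 0 0 0" --pt "-0.38 0 -0.7 0 0 0 0" --pt "-0.38 0 -0.7 0 0 0 0" --pt "-0.38 0 -0.7 0 0 0 0" --pt "-0.38 0 -0.7 0 0 0 0" --pt "0 0 0 0 0 0 0"

```text
time: 39.38
tool_pos: [526.2, -23.2, 203.4]
tcp_rot: [-180.0, 27.7, -3.1]
ft_force: [0.7, 0.6, -3.4]
finger_gap: 12.9
grip_force: 98.4
```

```bash
python3 - <<'E'
from h import *
s=sense()
print(s['tool_pos'],s['tcp_rot'],s['ft_force'],s['joint_pos'].round())
im=snapshot('wrist')[:,:,::-1];cv2.imwrite('pics/w11.png',im)
sc=snapshot('scene')[:,:,::-1];cv2.imwrite('pics/s11.png',sc);t=snapshot('top')[:,:,::-1];cv2.imwrite('pics/t11.png',t)
# dark brown knob pixels in old top picture -> hsv stats
o=cv2.imread('pics/top0.png')
k=1/1.5625
for u,v in((391,291),(374,305),(372,320)): print(o[int(v*k),int(u*k)])
def knobs(img,x0,x1,y0,y1):
    c=img[y0:y1,x0:x1].astype(int); m=((c[...,2]<110)&(c[...,2]-c[...,0]>35)&(c[...,1]*1.0<c[...,2]*.62)).astype(np.uint8)
    n,l,stt,ct=cv2.connectedComponentsWithStats(m)
    return [(ct[i].round(1)+[x0,y0],stt[i][4]) for i in range(1,n) if stt[i][4]>3]
print(knobs(o,225,270,140,230)); print(knobs(t,225,270,140,230))
o=cv2.imread('pics/scene0.png');print('scene',knobs(o,240,310,150,270));print(knobs(sc,240,310,150,270))
E
```

```text
[526.23629079 -23.19427863 203.40085104] [-179.98350518   27.74452205   -3.12382304] [ 0.74653278  0.55832528 -3.35414628] [ -7.  24.  74.  -2. 109.  86.]
[39 53 80]
[43 62 96]
[40 57 87]
[]
[]
scene [(array([258.9, 188.9]), np.int32(57)), (array([273.9, 186.9]), np.int32(54)), (array([275.4, 197.4]), np.int32(56)), (array([260.4, 200.2]), np.int32(58)), (array([263. , 210.9]), np.int32(62))]
[(array([258.9, 171.5]), np.int32(28))]
```

apply_moves --pt "0 0.95 0 0 0 0 0" --pt "0 0.95 0 0 0 0 0" --pt "0 0.95 0 0 0 0 0" --pt "0 0.95 0 0 0 0 0" --pt "0 0.95 0 0 0 0 0" --pt "0 0.95 0 0 0 0 0" --pt "0 0.95 0 0 0 0 0" --pt "0 0 0 0 0 0 0"

```text
time: 40.52
tool_pos: [513.2, -223.9, 199.1]
tcp_rot: [-179.9, 28.2, -3.3]
ft_force: [0.7, 0.5, -2.2]
finger_gap: 13.1
grip_force: 98.7
```

```bash
cat >> h.py <<'E'
def knobs(img,x0,x1,y0,y1):
    c=img[y0:y1,x0:x1].astype(int); m=((c[...,2]<110)&(c[...,2]-c[...,0]>35)&(c[...,1]*1.0<c[...,2]*.62)).astype(np.uint8)
    n,l,stt,ct=cv2.connectedComponentsWithStats(m)
    return [((ct[i]+[x0,y0]).round(1),stt[i][4]) for i in range(1,n) if stt[i][4]>3]
E
python3 - <<'E'
from h import *
s=sense()
print(s['tool_pos'],s['tcp_rot'],s['ft_force'])
sc=snapshot('scene')[:,:,::-1];cv2.imwrite('pics/s12.png',sc);t=snapshot('top')[:,:,::-1];cv2.imwrite('pics/t12.png',t);w=snapshot('wrist')[:,:,::-1];cv2.imwrite('pics/w12x.png',w)
print('tray scene',knobs(sc,240,310,150,270))
o=cv2.imread('pics/top0.png');os=cv2.imread('pics/scene0.png')
# tub shift check
for nm,a,b,(x0,x1,y0,y1) in(('top',o,t,(282,326,142,186)),('scene',os,sc,(170,230,212,268)),('scenejar',os,sc,(182,215,170,208))):
    r=cv2.matchTemplate(b,a[y0:y1,x0:x1],cv2.TM_CCOEFF_NORMED); _,v,_,l=cv2.minMaxLoc(r); print(nm,v,l,(x0,y0))
F=[sense()['ft_force'][2]]
print(F)
E
```

```text
[ 513.19707647 -223.87945352  199.06001469] [-179.9404251    28.18745536   -3.25118293] [ 0.68995493  0.51744605 -2.19038877]
tray scene []
top 0.3852819800376892 (101, 80) (282, 142)
scene 0.7972449064254761 (170, 212) (170, 212)
scenejar 0.7959766983985901 (160, 275) (182, 170)
[np.float64(-1.867764189176568)]
```

```bash
python3 - <<'E'
from h import *
T=lambda lx,lz,a:st(lx,lz,a,o=(615,-220))
P=[T(20,155,-26),T(20,115,-26),T(20,102,0),T(20,90,28),T(18,84,56)]
print([p[0].round() for p in P]); chain(P)
E
```

```text
[array([ 729., -226.,  200.]), array([ 729., -226.,  160.]), array([ 700., -225.,  184.]), array([ 654., -222.,  192.]), array([ 602., -219.,  183.])]
rows 7 each [0.91, -0.034, -0.468, -0.002, 0.067, 0.003]
rows 2 each [0.292, -0.0, 0.599, 0.0, 0.0, 0.0]
rows 6 each [-0.192, 0.0, -0.086, -0.0, 0.945, 0.0]
rows 7 each [-0.207, 0.0, -0.088, 0.0, 0.873, 0.0]
rows 7 each [-0.221, 0.0, -0.129, -0.0, 0.873, 0.0]
```

apply_moves --pt "0.91 0 -0.47 0 0.07 0 0" --pt "0.91 0 -0.47 0 0.07 0 0" --pt "0.91 0 -0.47 0 0.07 0 0" --pt "0.91 0 -0.47 0 0.07 0 0" --pt "0.91 0 -0.47 0 0.07 0 0" --pt "0.91 -0.1 -0.47 0 0.07 0 0" --pt "0.91 -0.1 -0.47 0 0.07 0 0" --pt "0 0 0 0 0 0 0"

```text
time: 41.68
tool_pos: [720.1, -225.2, 194.5]
tcp_rot: [-179.9, 25.9, -2.9]
ft_force: [0.8, 0.1, -3.5]
finger_gap: 13.1
grip_force: 98.7
```

```bash
python3 - <<'E'
from h import *
s=sense()
print(s['tool_pos'],s['tcp_rot'],s['ft_force'],s['joint_pos'].round())
sc=snapshot('scene')[:,:,::-1];cv2.imwrite('pics/s13.png',sc)
t=snapshot('top')[:,:,::-1];cv2.imwrite('pics/t13.png',t)
print('tray scene',knobs(sc,240,310,150,270)); print('in scoop',knobs(sc,120,240,120,300))
o=cv2.imread('pics/scene0.png')
for n,(x0,x1,y0,y1) in dict(tubL=(172,200,215,268)).items():
    r=cv2.matchTemplate(sc[190:290,140:260],o[y0:y1,x0:x1],cv2.TM_CCOEFF_NORMED); _,v,_,l=cv2.minMaxLoc(r); print(n,v,np.array(l)+[140,190],(x0,y0))
plan(*st(20,115,-26,o=(615,-220)))
E
```

```text
[ 720.05299468 -225.20359976  194.51096406] [-179.92679157   25.88217444   -2.92920873] [ 0.77971841  0.05650046 -3.46804103] [-18.  72.   4.  -8. 129.  71.]
tray scene []
in scoop [(array([195., 236.]), np.int32(73))]
tubL 0.39199796319007874 [140 190] (172, 215)
rows 2 each [0.429, -0.008, 0.513, 0.008, -0.029, 0.014]
```

```bash
python3 - <<'E'
from h import *
T=lambda lx,lz,a:st(lx,lz,a,o=(615,-220))
chain([T(15,110,0),T(20,92,28),T(18,84,58)])
E
```

```text
rows 6 each [-0.122, -0.003, 0.074, 0.001, 0.936, 0.005]
rows 7 each [-0.189, 0.0, -0.055, 0.0, 0.873, 0.0]
rows 7 each [-0.242, -0.0, -0.131, -0.0, 0.935, 0.0]
```

apply_moves --pt "-0.12 0 0.07 0 0.93 0 0" --pt "-0.12 0 0.07 0 0.93 0 0" --pt "-0.12 0 0.07 0 0.93 0 0" --pt "-0.12 0 0.07 0 0.93 0 0" --pt "-0.12 0 0.07 0 0.93 0 0" --pt "-0.12 0 0.07 0 0.93 0 0"

```text
time: 42.52
tool_pos: [695.9, -226.3, 197.6]
tcp_rot: [179.9, 0.8, -3.1]
ft_force: [0.8, -0.2, -2.4]
finger_gap: 12.8
grip_force: 98.7
```

```bash
python3 - <<'E'
from h import *
T=lambda lx,lz,a:st(lx,lz,a,o=(615,-220))
s=sense(); print(s['tool_pos'],s['tcp_rot'],s['joint_pos'].round())
chain([T(20,92,28),T(18,84,58)])
E
```

```text
[ 695.88514365 -226.3276178   197.59881412] [179.87945808   0.80682811  -3.088621  ] [-22.  30.  63.  -0.  88.  71.]
rows 7 each [-0.201, -0.009, -0.026, 0.003, 0.898, 0.004]
rows 7 each [-0.242, -0.0, -0.131, -0.0, 0.935, 0.0]
```

apply_moves --pt "-0.2 0 -0.02 0 0.9 0 0" --pt "-0.2 0 -0.02 0 0.9 0 0" --pt "-0.2 0 -0.02 0 0.9 0 0" --pt "-0.2 0 -0.02 0 0.9 0 0" --pt "-0.2 0 -0.02 0 0.9 0 0" --pt "-0.2 0 -0.02 0 0.9 0 0" --pt "-0.2 0 -0.02 0 0.9 0 0"

```text
time: 43.4
tool_pos: [654.0, -223.7, 192.2]
tcp_rot: [179.8, -28.0, -3.0]
ft_force: [0.5, 0.4, -2.0]
finger_gap: 12.7
grip_force: 98.8
```

apply_moves --pt "-0.24 0 -0.12 0 0.93 0 0" --pt "-0.24 0 -0.12 0 0.93 0 0" --pt "-0.24 0 -0.12 0 0.93 0 0" --pt "-0.24 0 -0.12 0 0.93 0 0" --pt "-0.24 0 -0.12 0 0.93 0 0" --pt "-0.24 0 -0.12 0 0.93 0 0" --pt "-0.24 0 -0.12 0 0.93 0 0" --pt "0 0 0 0 0 0 0"

```text
time: 44.4
tool_pos: [599.3, -220.1, 174.9]
tcp_rot: [-179.9, -57.5, -3.2]
ft_force: [-0.4, -0.5, -1.3]
finger_gap: 12.6
grip_force: 99.0
```

apply_moves --pt "0 0 0 0 0 0 0" --pt "0 0 0 0 0 0 0" --pt "0 0 0 0 0 0 0" --pt "0 0 0 0 0 0 0"

```text
time: 44.9
tool_pos: [603.1, -221.8, 177.7]
tcp_rot: [179.9, -57.6, -2.9]
ft_force: [0.2, -0.2, -2.1]
finger_gap: 12.7
grip_force: 99.0
```

```bash
python3 - <<'E'
from h import *
T=lambda lx,lz,a:st(lx,lz,a,o=(615,-220))
s=sense(); print(s['tool_pos'],s['tcp_rot'],s['ft_force'],s['joint_pos'].round())
for n in('scene','top','wrist'): cv2.imwrite(f'pics/{n}14.png',snapshot(n)[:,:,::-1])
P=[T(18,150,58),T(40,180,0),st(-40,130,0,o=(505,-402),yaw=-17)]
chain(P)
E
```

```text
[ 603.07571891 -221.77774837  177.70815877] [179.85326508 -57.64478151  -2.90458964] [ 0.17990338 -0.20067988 -2.12918524] [-42. -15. 133.  72.  34.  -2.]
rows 2 each [0.959, -0.04, -0.697, -0.011, 0.04, 0.015]
rows 13 each [0.297, -0.0, 0.139, 0.0, -0.973, -0.0]
rows 8 each [-0.664, 0.884, 0.208, 0.0, -0.0, 0.376]
```

apply_moves --pt "0.8 0 -0.6 0 0 0 0" --pt "0.8 0 -0.6 0 0 0 0" --pt "0.3 0 0.14 0 -0.97 0 0" --pt "0.3 0 0.14 0 -0.97 0 0" --pt "0.3 0 0.14 0 -0.97 0 0" --pt "0.3 0 0.14 0 -0.97 0 0" --pt "0.3 0 0.14 0 -0.97 0 0" --pt "0.3 0 0.14 0 -0.97 0 0"

```text
time: 46.05
tool_pos: [653.2, -224.4, 258.9]
tcp_rot: [179.9, -30.8, -3.0]
ft_force: [-0.1, -0.2, -1.5]
finger_gap: 12.9
grip_force: 98.8
```

apply_moves --pt "0.3 0 0.14 0 -0.97 0 0" --pt "0.3 0 0.14 0 -0.97 0 0" --pt "0.3 0 0.14 0 -0.97 0 0" --pt "0.3 0 0.14 0 -0.97 0 0" --pt "0.3 0 0.14 0 -0.97 0 0" --pt "0.3 0 0.14 0 -0.97 0 0" --pt "0.3 0 0.14 0 -0.97 0 0" --pt "0 0 0 0 0 0 0"

```text
time: 47.05
tool_pos: [721.5, -227.4, 246.1]
tcp_rot: [-180.0, 0.4, -3.0]
ft_force: [0.2, -0.2, -2.7]
finger_gap: 12.9
grip_force: 98.8
```

```bash
python3 - <<'E'
from h import *
s=sense(); print(s['tool_pos'],s['tcp_rot'],s['ft_force'],s['joint_pos'].round())
plan(*st(-40,130,0,o=(505,-402),yaw=-17))
E
```

```text
[ 721.4725344  -227.42283085  246.09992379] [-179.96382806    0.40435846   -3.0075849 ] [ 0.16396299 -0.16434545 -2.73500325] [-21.  33.  54.  -0.  94.  72.]
rows 8 each [-0.673, 0.878, 0.147, 0.0, 0.011, 0.382]
```

apply_moves --pt "-0.67 0.88 0.15 0 0 0.38 0" --pt "-0.67 0.88 0.15 0 0 0.38 0" --pt "-0.67 0.88 0.15 0 0 0.38 0" --pt "-0.67 0.88 0.15 0 0 0.38 0" --pt "-0.67 0.88 0.15 0 0 0.38 0" --pt "-0.67 0.88 0.15 0 0 0.38 0" --pt "-0.67 0.88 0.15 0 0 0.38 0" --pt "-0.67 0.88 0.15 0 0 0.38 0"

```text
time: 48.05
tool_pos: [527.7, -411.2, 215.5]
tcp_rot: [179.9, -0.0, -17.1]
ft_force: [0.6, 0.0, -1.8]
finger_gap: 13.0
grip_force: 98.7
```

apply_moves --pt "0 0 0 0 0 0 0" --pt "0 0 0 0 0 0 0" --pt "0 0 0 0 0 0 0"

```text
time: 48.42
tool_pos: [529.7, -409.9, 215.4]
tcp_rot: [179.9, 0.1, -16.9]
ft_force: [0.5, -0.4, -2.3]
finger_gap: 12.9
grip_force: 98.7
```

```bash
python3 - <<'E'
from h import *
s=sense(); print(s['tool_pos'],s['tcp_rot'],s['ft_force'])
sc=snapshot('scene')[:,:,::-1];t=snapshot('top')[:,:,::-1];w=snapshot('wrist')[:,:,::-1]
for n,i in dict(s15=sc,t15=t,w15=w).items(): cv2.imwrite(f'pics/{n}.png',i)
print('scene tray',knobs(sc,240,310,150,270)); print('tub',knobs(sc,165,235,210,275))
print('all',[k for k in knobs(sc,0,512,80,384) if 15<k[1]<90])
chain([st(-40,15,0,o=(503,-402),yaw=-17),st(-40,3,0,o=(503,-402),yaw=-17)])
E
```

```text
[ 529.70164653 -409.93911926  215.3910011 ] [ 1.79892030e+02  5.18195719e-02 -1.69245914e+01] [ 0.48984303 -0.39761743 -2.33345452]
scene tray []
tub [(array([197.4, 237.6]), np.int32(264)), (array([210.8, 250.6]), np.int32(42))]
all [(array([457.5,  80.4]), np.int32(20)), (array([509.8,  82.9]), np.int32(24)), (array([508. , 132.4]), np.int32(65)), (array([210.8, 250.6]), np.int32(42))]
rows 4 each [-0.022, 0.0, 0.987, 0.006, 0.006, 0.004]
rows 1 each [0.0, -0.0, 0.4, 0.0, 0.0, 0.0]
```

Image counts show 0 knobs left in the tray. The brown area in the tub is about 306 px, roughly 5 knobs at 60 px each. Setting the scoop down on its pad.

apply_moves --pt "-0.02 0 0.98 0 0 0 0" --pt "-0.02 0 0.98 0 0 0 0" --pt "-0.02 0 0.98 0 0 0 0" --pt "-0.02 0 0.98 0 0 0 0" --pt "0 0 0.15 0 0 0 0" --pt "0 0 0 0 0 0 0"

```text
time: 49.32
tool_pos: [526.8, -409.9, 93.2]
tcp_rot: [179.9, 0.1, -17.0]
ft_force: [-0.2, -0.9, -1.9]
finger_gap: 12.8
grip_force: 98.8
```

apply_moves --pt "0 0 0.2 0 0 0 0" --pt "0 0 0.1 0 0 0 0" --pt "0 0 0 0 0 0 0"

```text
time: 49.7
tool_pos: [526.3, -410.0, 83.8]
tcp_rot: [179.9, 0.1, -17.0]
ft_force: [-0.6, -0.9, -1.6]
finger_gap: 12.9
grip_force: 98.8
```

apply_moves --pt "0 0 0.05 0 0 0 0" --pt "0 0 0 0 0 0 0" --pt "0 0 0 0 0 0 0.5" --pt "0 0 0 0 0 0 0.5" --pt "0 0 0 0 0 0 0.5" --pt "0 0 0 0 0 0 0.5"

```text
time: 50.45
tool_pos: [526.3, -410.0, 82.2]
tcp_rot: [179.9, 0.1, -17.0]
ft_force: [0.7, -0.1, 0.4]
finger_gap: 42.6
grip_force: 0.0
```

apply_moves --pt "0 0 -0.5 0 0 0 0.5" --pt "0 0 -1 0 0 0 0.5" --pt "0 0 -1 0 0 0 0.5" --pt "0 0 -1 0 0 0 0.5" --pt "0 0 -1 0 0 0 0.5" --pt "0.5 0 -1 0 0 0 0.5" --pt "0 0 0 0 0 0 0.5" --pt "0 0 0 0 0 0 0.5"

```text
time: 51.45
tool_pos: [540.9, -414.1, 247.0]
tcp_rot: [179.9, 0.1, -17.0]
ft_force: [0.1, -0.1, -1.0]
finger_gap: 42.6
grip_force: 0.0
```

```bash
python3 - <<'E'
from h import *
s=sense(); print(s['tool_pos'],s['finger_gap'],s['time'])
sc=snapshot('scene')[:,:,::-1];t=snapshot('top')[:,:,::-1];w=snapshot('wrist')[:,:,::-1]
g=lambda i,x0,x1,y0,y1,W,H:cv2.resize(i[y0:y1,x0:x1],(W,H),interpolation=cv2.INTER_CUBIC)
c=np.zeros((600,800,3),np.uint8)
c[:300,:400]=g(w,0,384,20,308,400,300)
c[:300,400:]=g(sc,160,240,205,265,400,300)
c[300:,:400]=g(sc,240,400,140,260,400,300)
c[300:,400:]=g(t,170,310,130,235,400,300)
cv2.imwrite('pics/f.png',c)
E
```

```text
[ 540.86704006 -414.08856391  247.03040104] 42.647964874252025 51.45
```

View pics/f.png

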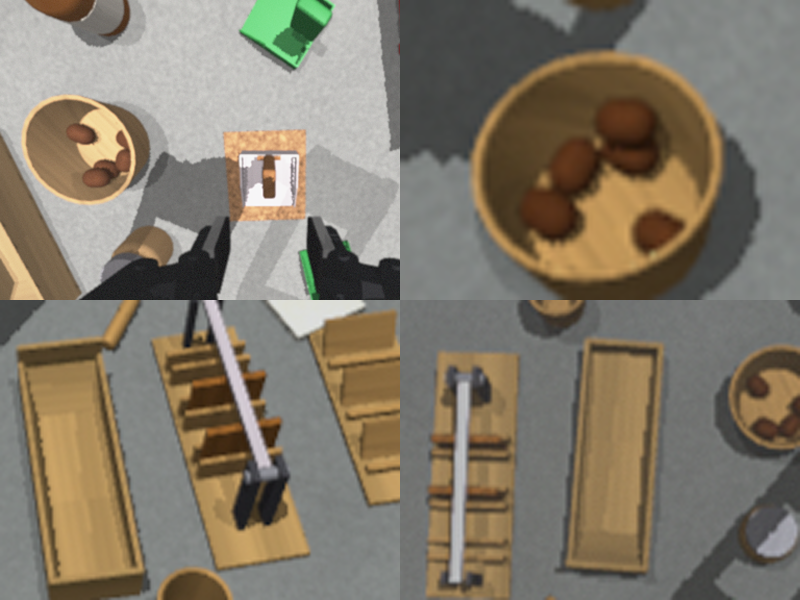

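The final montage shows:
- **Knobs:** five in the upright tub, and the tray is empty.
- **Scoop:** level on the cork pad at (268,178).
- **Rack:** the bar is shut over both seated coasters.
- **Bystanders:** the jar and cup look to be in place.

Handing in.

```bash
python3 -c "
from bench import hand_in
print(hand_in())"
```

```text
the job is handed in; nothing more can be done
None
```

I handed in the job at about 51 s of the 210 s limit: both coasters are racked with the keeper bar shut, all five knobs are in the upright tub, and the scoop is back level on its pad; `hand_in()` returned no verdict.

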